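# Gauge the settled bed of an open column

## Robot

A 7-joint arm with a two-finger parallel gripper is mounted at the origin on a cart in front of the work surface, level with it; the furniture and walls round the work are solid. World frame = base frame: x ahead of the robot, y to its left, z up, the work surface at z = 0. Lengths are in mm, angles in rad, forces in N, time in s.
With the tool pointing down it reaches from about 375 to 925 mm from the base axis. Payload 3.1 kg.
Tool frame: the origin (TCP) lies at the very end of the fingers, on their centre line; the grasp point (between the pads) lies 19 mm behind it; z points along the fingers, y is the line along which they close (so a half turn about z gives the same grasp; the last joint's range is limited). The gripper opens to 85 mm and grips with 20 to 120 N. Pads are 22 mm wide; open, the fingers measure 114 mm over their backs; the gripper's body (76 mm by 85 mm) begins 54 mm behind the grasp point. The pads swing forward as they close: fully open they stand 13 mm farther back than shut.
Start: joints at [-1.334, 0.383, 0.044, 1.598, -0.018, 1.161, -0.05], TCP at [213.554, 613.919, 207.469] pointing down, gripper open.
Joint ranges: [-2.61, 2.61], [-0.41, 2.15], [-1.48, 1.57], [0, 2.5], [-1.57, 4.71], [0.05, 1.97], [-2.85, 2.85]. Speed limits (rad/s): [2.79, 2.79, 3.14, 3.14, 3.14, 3.14, 3.14].

## Interface

Orientations are given as a unit quaternion [w, x, y, z].
In Python, from cell import manip gives the robot as it stands. The module is installed in compiled form; this text tells all that it offers.
- The arm moves only by the tool jog_arm, never from a script. Its argument "commands" is a list of rows, each an object of numbers: "dx", "dy", "dz": the shift along the tool's x, y, z in units of 40 mm (1.0 is 40 mm); "wx", "wy", "wz": the turn, a rotation vector about the tool's x, y, z in units of 5 degrees (1.0 is 5 degrees); "fingers": the closure, from -1 (fully open) to 1 (shut). In form: [{"dx": .., "dy": .., "dz": .., "wx": .., "wy": .., "wz": .., "fingers": ..}, ...]. A call has 1 to 10 rows; each row shifts and turns the commanded pose from where the row before left it, along the tool's axes as they then stand; what a row does not reach is not made up. A row lasts 1/12 s, in which the tool goes at most 41.7 mm and 7.16 degrees, less where a joint would pass 70% of its speed; a pose out of reach is approached as far as the arm can. A call is refused whole if a number of a shift passes 1 or a number of a turn 1, either way. A call with a gripper value outside its range is refused whole. The fingers move at their own pace and stop on an object; the grip force is fixed at half the most. Time passes only in rows, so rows that do not move let the fingers close. It gives the time, the measured TCP pose, the force, the opening and the grip force at its end, in the units of the state.
- manip.read_state(): the state, without advancing time (a new reading comes with each control period).
- manip.capture(name): name is "scene" or "side" or "wrist"; returns a dict with "color" (400x640x3 uint8, red, green, blue), "vfov" (degrees; the focal length in pixels is half the picture's height over the tangent of half this angle, whatever the lens; pixels are square), "cx", "cy" (the principal point, pixels), "xyz" and "attitude" of the camera in the world. Camera axes: x right, y down, z forward; pixel columns grow to the right and rows downward; lengths in mm; the calibration is good to about 2 mm. The wrist camera is an equidistant fisheye: a pixel r from the principal point sees the ray r / f radians off the axis. A picture is of the moment at which its call begins. There is no depth.
- manip.job_done(): hands the job in; it is judged then, once.
The state is a dict: "time": time; "joints": joint angles; "qd": joint speeds; "joint_torque": joint torques, N m; "eef_pos": TCP position; "tcp_rot": TCP orientation; "force": force on the tool from outside, world axes, zero at the start; "moment": the same for the moment, N m; "opening": finger opening in mm; "grip_force": force on a finger pad.
Only numpy, scipy, OpenCV 4.12 (cv2) and the standard library are available. Lean on these libraries where they do the work, as an engineer would, in place of code of your own. Each camera call takes 0.05 s, during which the arm holds its last target. There are 200 camera calls.

## Task

The bed in the open column has settled and I need to know how far: take the depth gauge from its stand, set it gently in the column's mouth so that its spigot is fully home and its flange lies flush on the rim, and let go of it. Then press the rod down by its head until you feel it bottom on the packing, keep it held there for a second with a light, steady push of about 9 N on the head (the rod's own drag takes about 4 N of that), and leave the gauge standing with the rod still on the bed so that I can read it. The packing crushes above 12 N, so go easy, and please do not disturb the things lying around.

Things in the scene. Friction and masses are not known exactly. Their poses are not given: they have to be found in the camera images.
- column: the open column: short steel column standing upright, fixed, in a dark round foot (72 mm across), 100 mm tall in all, with a thick head (41 mm across) that is open on top. It may stand on either side, the capped column on the other. Origin: centre of the underside of the foot; z up
- column_rim (a point): centre of the open column's mouth, in the plane of its flat rim, 100 mm above the bench; z up. Below it a counterbore 19.5 mm wide, 9 mm deep, then a blind bore 13 mm wide that ends on the packed bed: a rigid white disc 22 to 40 mm below the rim, different every time and not measured. The bed bears at most 12 N
- capped_column: the neighbour: the same column closed with its end fitting (a knurled nut, hex and nipple, 124 mm tall in all), fixed. Not to be touched. Origin: centre of the underside of its foot
- gauge_stand: the gauge's stand: a grey round holder, 58 mm across at the foot, 46 mm at the top, 60 mm tall, fixed, with a 20 mm pocket in which the gauge hangs by its flange. Origin: centre of its underside
- gauge: body of the depth gauge, loose, upright in its stand at the start, about 0.25 kg with its rod. Origin: on its axis in the plane of the flange's underside (which comes to lie on the rim); z up. Below it a spigot 18 mm wide, 8 mm long, chamfered; above it the flange, 40 mm across, 7 mm thick, then a round barrel 24 mm across, from 7 to 32 mm above the origin: grip it there
- depth_rod: the gauge's rod, 8 mm thick, tapered foot. Origin: centre of the top of its head (20 mm across, 6 mm thick); the foot is 80 mm below. Slides along the gauge's axis with about 4 N drag, so it stays where it is left. At the start the head top is 64 to 68 mm above the gauge's origin (foot 12 to 16 mm below the flange); lowest 38 mm, head on barrel
- end_fitting: the open column's end fitting, taken off: a steel nut with hex and nipple, 38 mm across, 24 mm tall, lying loose on the bench. Leave alone. Origin: centre of its underside
- spanner: loose open-ended spanner, 34x148x6 mm. Leave alone
- vial_a: loose white vial standing on the bench, 12 mm across, 32 mm tall. Leave alone
- vial_b: loose white vial, like the other. Leave alone
Not all that is in view belongs to the job. What is shaped like the column but pink is not meant. What is shaped like the gauge but purple is not meant.

How it is judged:
By the outcome, as a careful person would: the job done as asked, in the order asked, and still so for the second after the job is handed in, with the robot touching nothing.
It also fails if it takes over 54 s, if anything falls off the work surface, if the arm or the gripper's body presses on something with over 40 N, if the wrist force passes 120 N, or if a joint passes its speed limit or range.

## Working session

There is one attempt and no reset: what is moved stays moved. The work goes in short steps, Python scripts to look and compute and a tool call to move; the robot and the scene stay as the last step left them, time stands still between calls to the robot, and variables do not carry over. Pictures are saved under pics/ and viewed, at most 10 in all, crops included, and the job is handed in when it is done.

Besides the shell and the picture viewer there is one more tool, called after "Call:" by a JSON object that holds its "method" and its "body". jog_arm: Moves the arm, as the interface text tells. Its arguments: {"type":"object","properties":{"commands":{"type":"array"}},"required":["commands"]}

```bash
mkdir -p pics; cat > h.py <<'E'
import numpy as np, cv2
from cell import manip
from scipy.spatial.transform import Rotation as R
def rot(q): return R.from_quat([q[1],q[2],q[3],q[0]]).as_matrix()
def cap(n,f=None):
    c=manip.capture(n); c['name']=n
    if f: cv2.imwrite('pics/'+f,c['color'][:,:,::-1])
    return c
def ray(c,u,v):
    f=c['color'].shape[0]/2/np.tan(np.radians(c['vfov'])/2)
    x,y=(u-c['cx']),(v-c['cy'])
    if c['name']=='wrist':
        r=np.hypot(x,y); t=r/f; d=np.array([x/r*np.sin(t),y/r*np.sin(t),np.cos(t)]) if r>0 else np.array([0,0,1.])
    else: d=np.array([x/f,y/f,1])
    A=np.array(c['attitude']); A=rot(A) if A.size==4 else A.reshape(3,3)
    return np.array(c['xyz'],float),A@(d/np.linalg.norm(d))
def plane(c,u,v,z):
    o,d=ray(c,u,v); return o+d*(z-o[2])/d[2]
def tri(rs):
    A=0;b=0
    for o,d in rs:
        P=np.eye(3)-np.outer(d,d); A=A+P; b=b+P@o
    p=np.linalg.solve(A,b); return p,[np.linalg.norm((np.eye(3)-np.outer(d,d))@(p-o)) for o,d in rs]
E
python3 - <<'E'
from h import *
ims=[]
for n in ['scene','side','wrist']:
    c=cap(n,n+'0.png'); print(n,c['vfov'],c['cx'],c['cy'],c['xyz'],c['attitude'])
s=manip.read_state(); print({k:np.round(v,3) for k,v in s.items()})
E
```

```text
scene 43.93893913848189 318.1587453502041 203.3887507787551 [ 250.0637934  -892.84731224  577.48087473] [-0.45545871  0.8680236  -0.1802567   0.0812399 ]
side 51.793432705872874 317.5343110185419 200.93992040444266 [  423.32159579 -1020.09845479   437.9335691 ] [-0.53963739  0.8391591  -0.0549327   0.03982319]
wrist 65.70646984690485 319.1568548950266 202.59182561632733 [140.96034529 639.24939692 372.21681126] [0.1248997  0.80542187 0.57283613 0.08691632]
{'time': np.float64(0.15), 'joints': array([-1.334,  0.384,  0.044,  1.599, -0.018,  1.161, -0.05 ]), 'qd': array([ 0.   , -0.003,  0.001, -0.006,  0.   , -0.001, -0.001]), 'joint_torque': array([ 2.0000e-03, -4.3405e+01,  1.0270e+00, -2.4998e+01,  1.1000e-02,
        7.0000e-03, -0.0000e+00]), 'eef_pos': array([213.302, 613.158, 206.351]), 'tcp_rot': array([-0.   ,  0.167,  0.986, -0.001]), 'force': array([0.209, 0.478, 0.654]), 'moment': array([-0.001,  0.023, -0.021]), 'grip_force': np.float64(0.0), 'opening': np.float64(85.282)}
```

View pics/scene0.png

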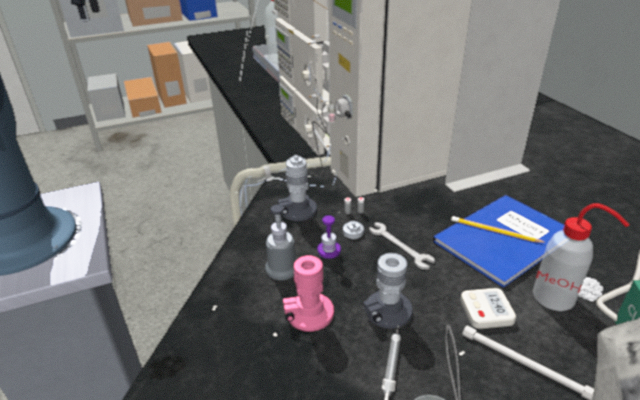

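View pics/side0.png

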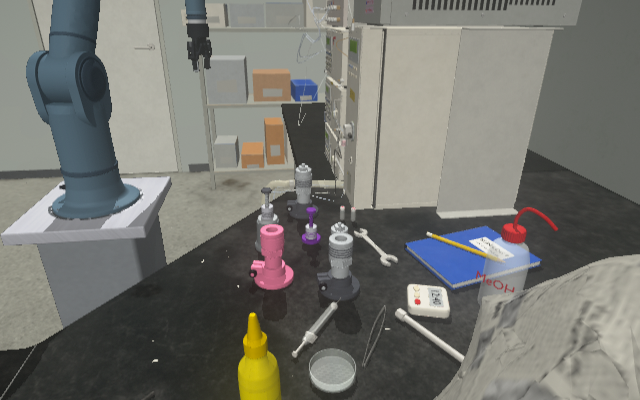

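Scene: a grey column with an open mouth at about (391,262), a pink look-alike at (308,265), and the capped grey column at (297,160). The gauge on its grey stand is at (279,220), with the purple look-alike at (328,225). In the side view they are: open column (341,240), pink (271,230), capped (303,170), gauge (266,190), purple (311,212). The grey open column and the grey gauge fit the description. I'll confirm both in one enlarged crop.

```bash
python3 - <<'E'
from h import *
a=cv2.imread('pics/scene0.png')[145:335,250:440]; b=cv2.imread('pics/side0.png')[150:310,230:390]
a=cv2.resize(a,(400,400),interpolation=cv2.INTER_CUBIC); b=cv2.resize(b,(400,400),interpolation=cv2.INTER_CUBIC)
cv2.imwrite('pics/crop1.png',np.hstack([a,b]))
E
```

```text
(no output)
```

View pics/crop1.png

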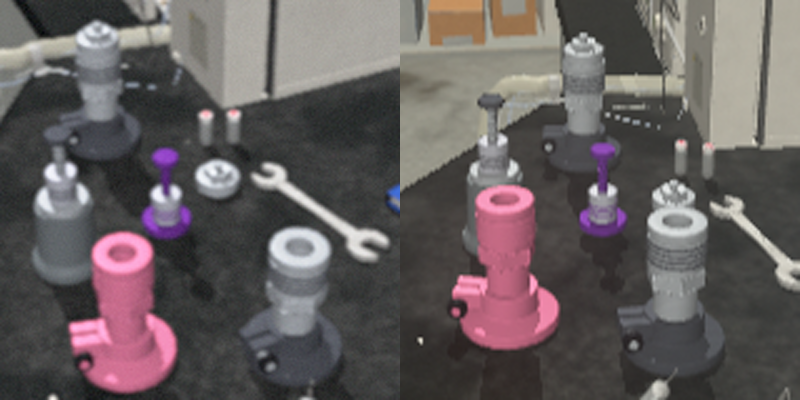

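The crop confirms it: the open grey column has its mouth at scene (392,260) and side (341,237). The grey gauge's head is at scene (278,208) and side (266,190). The pink column and the purple gauge are decoys.

```bash
python3 - <<'E'
from h import *
a=cap('scene');b=cap('side')
for n,p,q in [('head',(277.6,207.7),(266,190)),('barreltop',(278.5,226),(266.5,206.5)),('rim',(392,260.4),(341.2,237.2)),('pinkrim',(308.3,264.5),(271.7,230.5)),('cap top',(296,158),(303,166)),('purplehead',(328.4,219),(311,210)),('vial1',(348,200),(342,208)),('vial2',(361,200),(353,209)),('fitting',(353,225),(339.5,225))]:
    x,e=tri([ray(a,*p),ray(b,*q)]); print(n,x.round(0),np.round(e,1))
for n,p in [('spanner a',(375,228)),('spanner b',(427,264)),('stand foot',(281,268)),('bottle/pencil',(395,338))]: print(n,plane(a,*p,0).round(0))
E
```

```text
head [ 427. -278.  126.] [1.2 1.2]
barreltop [ 426. -278.   91.] [0.8 0.8]
rim [ 546. -434.  100.] [0.2 0.2]
pinkrim [ 433. -391.   98.] [1. 1.]
cap top [ 514. -129.  119.] [0.5 0.5]
purplehead [ 514. -277.   77.] [0.4 0.4]
vial1 [ 598. -179.   31.] [0.5 0.5]
vial2 [ 621. -190.   32.] [0.1 0.1]
fitting [ 581. -239.   18.] [0.6 0.6]
spanner a [ 625. -244.    0.]
spanner b [ 658. -370.    0.]
stand foot [ 425. -276.    0.]
bottle/pencil [ 527. -488.    0.]
```

View pics/wrist0.png

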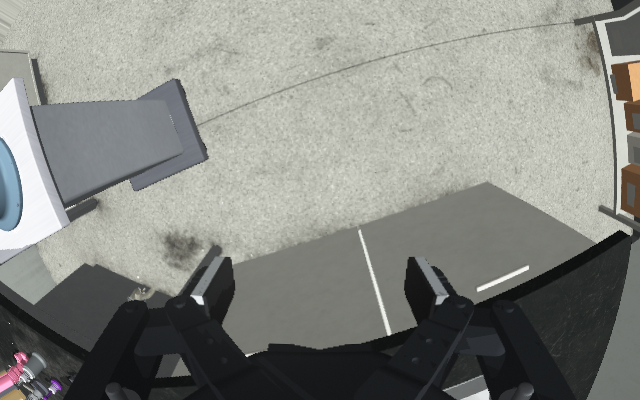

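The wrist view still shows the floor and cart. The work only appears at the lower left, around (30,370). Next I check the cabinet's extent to plan the swing.

```bash
python3 - <<'E'
from h import *
a=cap('scene');
for n,p,z in [('cab corner',(349,194),0),('cab left face base',(330,172),0),('bench edge near',(180,320),0),('bench edge',(235,222),0),('pipe bend',(235,180),0),('pipe bend',(235,180),60),('pipe join',(325,160),60),('cab far',(280,90),0)]: print(n,plane(a,*p,z).round(0))
E
```

```text
cab corner [ 630. -119.    0.]
cab left face base [630. -22.   0.]
bench edge near [ 244. -324.    0.]
bench edge [ 387. -115.    0.]
pipe bend [427.  35.   0.]
pipe bend [408. -61.  60.]
pipe join [600. -64.  60.]
cab far [686. 481.   0.]
```

Call:
{"method": "jog_arm", "body": {"commands": [{"dx":-0.74,"dy":-0.69,"dz":-0.1,"fingers":-1},{"dx":-0.74,"dy":-0.69,"dz":-0.1,"fingers":-1},{"dx":-0.74,"dy":-0.69,"dz":-0.1,"fingers":-1},{"dx":-0.74,"dy":-0.69,"dz":-0.1,"fingers":-1},{"dx":-0.74,"dy":-0.69,"dz":-0.1,"fingers":-1},{"dx":-0.74,"dy":-0.69,"dz":-0.1,"fingers":-1},{"dx":-0.74,"dy":-0.69,"dz":-0.1,"fingers":-1},{"dx":-0.74,"dy":-0.69,"dz":-0.1,"fingers":-1},{"dx":-0.74,"dy":-0.69,"dz":-0.1,"fingers":-1},{"dx":-0.74,"dy":-0.69,"dz":-0.1,"fingers":-1}]}}

```text
invalid input
```

Call:
{"method": "jog_arm", "body": {"commands": [{"dx":-0.74,"dy":-0.69,"dz":-0.1,"wx":0,"wy":0,"wz":0,"fingers":-1},{"dx":-0.74,"dy":-0.69,"dz":-0.1,"wx":0,"wy":0,"wz":0,"fingers":-1},{"dx":-0.74,"dy":-0.69,"dz":-0.1,"wx":0,"wy":0,"wz":0,"fingers":-1},{"dx":-0.74,"dy":-0.69,"dz":-0.1,"wx":0,"wy":0,"wz":0,"fingers":-1},{"dx":-0.74,"dy":-0.69,"dz":-0.1,"wx":0,"wy":0,"wz":0,"fingers":-1},{"dx":-0.74,"dy":-0.69,"dz":-0.1,"wx":0,"wy":0,"wz":0,"fingers":-1},{"dx":-0.74,"dy":-0.69,"dz":-0.1,"wx":0,"wy":0,"wz":0,"fingers":-1},{"dx":-0.74,"dy":-0.69,"dz":-0.1,"wx":0,"wy":0,"wz":0,"fingers":-1},{"dx":-0.74,"dy":-0.69,"dz":-0.1,"wx":0,"wy":0,"wz":0,"fingers":-1},{"dx":-0.74,"dy":-0.69,"dz":-0.1,"wx":0,"wy":0,"wz":0,"fingers":-1}]}}

```text
time: 1.13
eef_pos: [403.0, 254.0, 247.9]
tcp_rot: [0.0, 0.167, 0.986, 0.0]
force: [1.4, 0.7, -0.1]
opening: 85.2
grip_force: 0.0
```

Call:
{"method": "jog_arm", "body": {"commands": [{"dx":-0.45,"dy":-0.89,"dz":0,"wx":0,"wy":0,"wz":0,"fingers":-1},{"dx":-0.45,"dy":-0.89,"dz":0,"wx":0,"wy":0,"wz":0,"fingers":-1},{"dx":-0.45,"dy":-0.89,"dz":0,"wx":0,"wy":0,"wz":0,"fingers":-1},{"dx":-0.45,"dy":-0.89,"dz":0,"wx":0,"wy":0,"wz":0,"fingers":-1},{"dx":-0.45,"dy":-0.89,"dz":0,"wx":0,"wy":0,"wz":0,"fingers":-1},{"dx":-0.45,"dy":-0.89,"dz":0,"wx":0,"wy":0,"wz":0,"fingers":-1},{"dx":-0.45,"dy":-0.89,"dz":0,"wx":0,"wy":0,"wz":0,"fingers":-1},{"dx":-0.26,"dy":-0.885,"dz":0,"wx":0,"wy":0,"wz":0,"fingers":-1},{"dx":-0.26,"dy":-0.885,"dz":0,"wx":0,"wy":0,"wz":0,"fingers":-1},{"dx":-0.26,"dy":-0.885,"dz":0,"wx":0,"wy":0,"wz":0,"fingers":-1}]}}

```text
time: 1.97
eef_pos: [433.8, -133.2, 247.8]
tcp_rot: [0.0, 0.167, 0.986, 0.0]
force: [1.2, -0.3, -0.9]
opening: 85.5
grip_force: 0.0
```

Call:
{"method": "jog_arm", "body": {"commands": [{"dx":-0.26,"dy":-0.885,"dz":0,"wx":0,"wy":0,"wz":0,"fingers":-1},{"dx":-0.26,"dy":-0.885,"dz":0,"wx":0,"wy":0,"wz":0,"fingers":-1},{"dx":-0.26,"dy":-0.885,"dz":0,"wx":0,"wy":0,"wz":0,"fingers":-1},{"dx":-0.26,"dy":-0.885,"dz":0,"wx":0,"wy":0,"wz":0,"fingers":-1},{"dx":0,"dy":0,"dz":0,"wx":0,"wy":0,"wz":0,"fingers":-1},{"dx":0,"dy":0,"dz":0,"wx":0,"wy":0,"wz":0,"fingers":-1},{"dx":0,"dy":0,"dz":0,"wx":0,"wy":0,"wz":0,"fingers":-1}]}}

```text
time: 2.55
eef_pos: [426.9, -278.2, 247.3]
tcp_rot: [-0.0, 0.167, 0.986, 0.0]
force: [0.2, 0.7, 1.0]
opening: 85.7
grip_force: 0.0
```

```bash
python3 - <<'E'
from h import *
c=cap('wrist','w1.png'); print(c['xyz'],c['attitude']); s=manip.read_state(); print(s['eef_pos'],s['joints'],s['time'],s['force'])
E
```

```text
[ 354.53158995 -252.47425919  413.34788035] [0.12375257 0.80570112 0.57254917 0.08785479]
[ 427.24606571 -277.26466127  247.18850829] [-0.40669372  0.0911928   0.9649333   1.91877089 -0.08216556  1.17287697
  1.82616709] 2.6 [-0.00497176  0.48596927 -0.04189291]
```

View pics/w1.png

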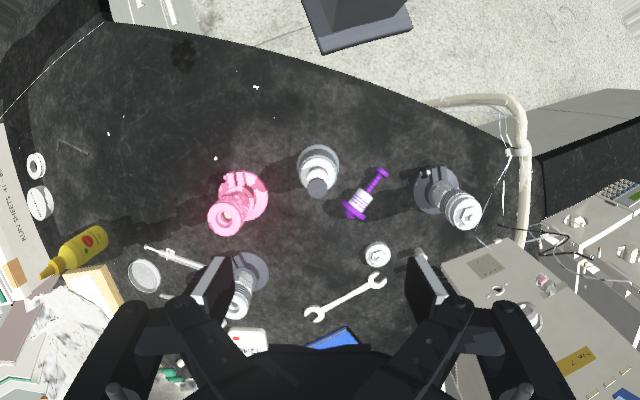

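The wrist view shows the gauge head at (317,187), with the bright flange and stand around (318,165). The open column's rim is at (239,306), partly behind a finger. The pink column (230,215) and purple gauge (352,208) are off to the sides. Now I'll refine the gauge with masks.

```bash
python3 - <<'E'
from h import *
c=cap('wrist'); g=cv2.cvtColor(c['color'],cv2.COLOR_RGB2GRAY)
np.set_printoptions(linewidth=250)
print(g[144:204:2,292:346:2])
E
```

```text
[[ 81  83  87  85  84  82  73  79  82  83  92 131 129 128 127  95  88 102  88  82  86  92  82  85  85  79  77]
 [ 84  82  86  79  80  80  71  94 116 151 166 176 178 182 185 184 163 136  90  81  86  93  89  90  90  84  77]
 [ 91  86  89  87  90  63  88 152 162 162 164 152 162 163 170 185 189 191 181 103  78  82  92  95  92  85  79]
 [ 94  89  86  69  69 115 148 155 133  99 102 100 105 110 115 125 139 181 192 184 116  68  91  97  96  88  77]
 [ 94  84  71  75  99 145 137 112  94  96  99 104 108 112 116 119 122 123 163 190 188 109  88  91  85  88  83]
 [ 90  85  60  65 126 125  91  94  93  95 115 127 133 137 138 121 123 125 126 158 192 184  93  89  89  94  84]
 [ 65  60  61 119 127 101  93  95 117 174 204 205 204 205 207 205 154 123 127 130 177 192 135  71  85  90  82]
 [ 64  63  80 123 110  93  96 172 196 168 211 230 241 240 218 188 203 205 159 131 131 183 177  77  87  93  95]
 [ 64  66  86 124  99 117 161 147 213 251 251 252 252 252 252 252 246 202 215 176 132 170 186  79  80  85  98]
 [ 63  67 104 123  93 169 135 244 252 252 252 252 251 251 252 253 253 252 214 211 183 132 187 111  75
[... 1530 characters left out ...]
  96  98  93  84  80  83  83  63]
 [ 89  96  89  89  93  85  82  99 137 139 139 136 135 135 135 134 129 106  99 102 105  98  90  86  72  60  60]
 [ 89  91  88  86  88  85  90  84 113 136 133 133 134 133 133 133 116  99 101 110 188  97  92  78  74  56  61]
 [ 78  79  87  83  92  88  77  76  80 127 134 130 132 133 132 115  99 107 111 104  97  93  92  65  61  59  62]
 [ 87  86  86  85  93  86  75  77  84  96  96 100 110 108 110  99 100 104 101  96  76  76  73  65  64  61  61]
 [ 90  87  82  86  88  88  83  89  88  93  91  85  88  89  89  87  88  77  63  64  64  61  65  66  65  73  74]
 [ 87  87  84  77  81  82  87 100  94  90  92  93  98  94  89  93  64  60  63  67  70  65  64  64  73  82  90]]
```

```bash
python3 - <<'E'
from h import *
w=cap('wrist');a=cap('scene');b=cap('side'); g=cv2.cvtColor(w['color'],cv2.COLOR_RGB2GRAY)
def blob(m,p):
    n,l,s,ct=cv2.connectedComponentsWithStats(m.astype(np.uint8)); k=l[p[1],p[0]]; return ct[k],s[k]
m=cv2.morphologyEx(((g>122)&(g<143)).astype(np.uint8),cv2.MORPH_OPEN,np.ones((5,5)))
ct,s=blob(m,(316,188)); print('head w',ct,s); hw=ct
for n,uv,z in [('head',hw,126),('flange',(317.2,172),67)]: print(n,plane(w,*uv,z).round(1))
# side/scene head
for c,(x0,y0,x1,y1) in [(a,(262,195,300,250)),(b,(250,178,286,225))]:
    q=cv2.cvtColor(c['color'],cv2.COLOR_RGB2GRAY)
    print(c['name']); np.set_printoptions(linewidth=250); print(q[y0:y1,x0:x1][:, ::1][:34])
# column rim in wrist
print(g[270:330:2,210:264:2])
E
```

```text
head w [315.37586207 188.16206897] [306 179  19  19 290]
head [ 425.6 -279.5  126. ]
flange [ 422.7 -277.    67. ]
scene
[[ 51  44  45 ... 151 150 151]
 [ 47  50  52 ... 153 153 149]
 [ 45  52  51 ... 151 151 147]
 ...
 [ 60  67  61 ...  53  50  48]
 [ 61  63  64 ...  63  60  52]
 [ 71  67  58 ...  67  66  54]]
side
[[139 140 141 ... 150 149 150]
 [140 140 140 ... 149 151 150]
 [143 144 145 ... 174 172 171]
 ...
 [146 147 147 ...  69  69  69]
 [151 150 148 ...  68  69  70]
 [149 150 149 ...  67  68  70]]
[[156 135 156 157  47  46  48  47  48  49  48  73 137 136 139 137 130 140 137 132  96  91  91 128 143 141 140]
 [154 156 156  69  44  47  48  48  48  48  49  59 138 142 152 166 170 173 154 135 134  99  90  87 142 142 140]
 [131 157 121  46  47  48  48  47  48  48  48  48 140 148 157 170 179 186 191 171 139 133  90  88 136 143 139]
 [156 156  58  44  46  47  47  48  47  48  48  48 124 139 187 175 184 189 194 202 167 136 120  86 127 142 140]
 [155  93  44  46  46  46  47  47  47  48  47  48 115 148 195 223 163 195 198 199 196 136 135  79 131 136 141]
 [148  48  44  46  46  47  47  47  
[... 2040 characters left out ...]
  86  87  87  85  89  89  90  76]
 [ 44  34  37  35  35  36  36  63 104 169 236 249 239 232 186 122  91  89  81  81  85  86  86  88  85  86  96]
 [ 39  41  44  42  35  35  49 147  85  93  99 105  98 102 106 103  95 109  85  95  85  96  90  94  77  78  77]
 [ 44  45  45  46  40  34 118 202  78  88  91 103  94  98 107 109 111 106 101  97 104  96  95  90  93  94  96]
 [ 45  46  46  47  46  38 199 165  86  93  93  92  92  99 101 107 105 107  95  95  98 105  85  94  93  98  86]
 [ 45  46  46  47  47  54 164  85  82  90 103 140 139 135 129 126 109 116 107 107 106 114 104 103  99 105  96]
 [ 46  45  46  46  46  47  55  64  66 134 169 184 182 182 182 179 179 175 174 172 171 172 171 171 181 183 108]]
```

Call:
{"method": "jog_arm", "body": {"commands": [{"dx":-0.81,"dy":-0.54,"dz":0.13,"wx":0,"wy":0,"wz":0,"fingers":-1},{"dx":-0.81,"dy":-0.54,"dz":0.13,"wx":0,"wy":0,"wz":0,"fingers":-1},{"dx":-0.81,"dy":-0.54,"dz":0.13,"wx":0,"wy":0,"wz":0,"fingers":-1},{"dx":-0.81,"dy":-0.54,"dz":0.13,"wx":0,"wy":0,"wz":0,"fingers":-1},{"dx":-0.81,"dy":-0.54,"dz":0.13,"wx":0,"wy":0,"wz":0,"fingers":-1},{"dx":0,"dy":0,"dz":0,"wx":0,"wy":0,"wz":0,"fingers":-1},{"dx":0,"dy":0,"dz":0,"wx":0,"wy":0,"wz":0,"fingers":-1},{"dx":0,"dy":0,"dz":0,"wx":0,"wy":0,"wz":0,"fingers":-1}]}}

```text
time: 3.47
eef_pos: [544.4, -433.0, 220.9]
tcp_rot: [-0.001, 0.166, 0.986, 0.0]
force: [-1.0, 0.1, 1.0]
opening: 85.7
grip_force: 0.0
```

```bash
python3 - <<'E'
from h import *
w=cap('wrist','w2.png'); s=manip.read_state(); print(s['time'],s['eef_pos'],s['tcp_rot'],w['xyz'],w['attitude'])
g=w['color'][135:225,270:365]; cv2.imwrite('pics/w2c.png',cv2.resize(g[:,:,::-1],(760,600),interpolation=cv2.INTER_CUBIC))
E
```

```text
3.5167 [ 544.43641562 -432.71210765  221.8245852 ] [1.20188352e-04 1.66137528e-01 9.86102409e-01 5.87851722e-04] [ 472.10888045 -407.44615443  387.06632012] [0.12332889 0.80546727 0.57298874 0.08772896]
```

View pics/w2c.png

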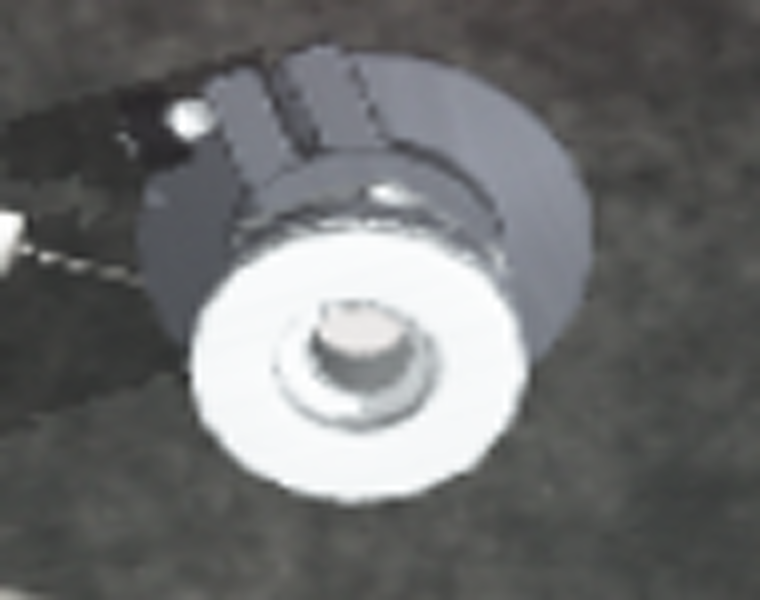

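The crop shows the rim as a white ring centred near full-image pixel (314.8,189.5), with the counterbore and the pale bed visible inside. Next I'll fit the rim circle, then compare it with the gauge head seen at the same pixel.

```bash
cat >> h.py <<'E'
TR=rot([0,.1664,.98606,0])   # commanded tool attitude
def incam(c,u,v,h,A):        # point h below the camera, relative to camera, in tool axes
    c2=dict(c,xyz=[0,0,0],attitude=A); o,d=ray(c2,u,v); return TR.T@(d*(-h/d[2]))
def fitcirc(P,r=None):
    from scipy.optimize import least_squares
    f=lambda q: np.hypot(P[:,0]-q[0],P[:,1]-q[1])-q[2]
    s=least_squares(f,[*P[:,:2].mean(0),20],loss='soft_l1',f_scale=.3); return s.x,np.abs(f(s.x)).mean()
E
python3 - <<'E'
from h import *
A=[np.array(q) for q in ([0.12375257,0.80570112,0.57254917,0.08785479],[0.12332889,0.80546727,0.57298874,0.08772896])]
W=[]
for i in range(4):
    w=cap('wrist'); A.append(np.array(w['attitude'])); W.append(w); s=manip.read_state(); print(s['eef_pos'].round(2) if hasattr(s['eef_pos'],'round') else s['eef_pos'], np.round(TR.T@(np.array(w['xyz'])-s['eef_pos']),2))
A=np.mean(A,0); A/=np.linalg.norm(A); print('A',A.tolist())
for w in W[:2]:
    g=cv2.cvtColor(w['color'],cv2.COLOR_RGB2GRAY); m=np.zeros_like(g); m[165:215,290:340]=(g[165:215,290:340]>205)
    m=cv2.morphologyEx(m,cv2.MORPH_OPEN,np.ones((3,3),np.uint8))
    cs,_=cv2.findContours(m,cv2.RETR_EXTERNAL,cv2.CHAIN_APPROX_NONE); k=max(cs,key=cv2.contourArea)[:,0]
    for h in (287,):
        P=np.array([incam(w,u,v,h,A) for u,v in k]); print(len(k),fitcirc(P),cv2.fitEllipse(k)[0])
E
```

```text
[ 544.53 -432.57  222.43] [  76.94    0.2  -165.44]
[ 544.65 -432.52  222.78] [  77.16    0.24 -165.6 ]
[ 544.71 -432.6   222.92] [  77.27    0.33 -165.76]
[ 544.78 -432.7   222.91] [  77.33    0.37 -165.87]
A [0.12397827594439215, 0.8053446446952879, 0.5729009353039002, 0.0885093705908753]
114 (array([-76.9729519 ,  -4.86536099,  19.3717447 ]), np.float64(0.2635468534999656)) (313.9226989746094, 188.69004821777344)
114 (array([-76.64891757,  -5.14137922,  19.30439504]), np.float64(0.3139859518530308)) (313.6308898925781, 188.34356689453125)
```

Call:
{"method": "jog_arm", "body": {"commands": [{"dx":0,"dy":0,"dz":0,"wx":0,"wy":0,"wz":0,"fingers":-1},{"dx":0,"dy":0,"dz":0,"wx":0,"wy":0,"wz":0,"fingers":-1},{"dx":0,"dy":0,"dz":0,"wx":0,"wy":0,"wz":0,"fingers":-1},{"dx":0,"dy":0,"dz":0,"wx":0,"wy":0,"wz":0,"fingers":-1}]}}

```text
time: 4.05
eef_pos: [544.5, -433.7, 221.7]
tcp_rot: [0.0, 0.167, 0.986, 0.0]
force: [-0.3, -0.4, 0.4]
opening: 85.2
grip_force: 0.0
```

```bash
cat >> h.py <<'E'
A0=[0.12397827594439215, 0.8053446446952879, 0.5729009353039002, 0.0885093705908753]
def outline(w,lo,hi,box,seed_open=3):
    x0,y0,x1,y1=box; g=cv2.cvtColor(w['color'],cv2.COLOR_RGB2GRAY); m=np.zeros_like(g)
    m[y0:y1,x0:x1]=cv2.inRange(g[y0:y1,x0:x1],lo,hi)
    m=cv2.morphologyEx(m,cv2.MORPH_OPEN,np.ones((seed_open,)*2,np.uint8))
    cs,_=cv2.findContours(m,cv2.RETR_EXTERNAL,cv2.CHAIN_APPROX_NONE); return max(cs,key=cv2.contourArea)[:,0]
E
python3 - <<'E'
from h import *
for i in range(4):
    w=cap('wrist'); s=manip.read_state(); k=outline(w,205,255,(290,165,340,215))
    P=np.array([incam(w,u,v,288,A0) for u,v in k]); print(np.round(s['eef_pos'],2),np.round(s['qd'],3)[:4],np.round(w['xyz'],1),np.round(w['attitude'],4),fitcirc(P)[0].round(2),s['force'])
E
```

```text
[ 544.47 -433.82  221.58] [ 0.002  0.003 -0.002 -0.003] [ 472.  -407.9  387.7] [0.1242 0.8055 0.5727 0.0881] [-76.91  -3.88  19.46] [ 0.24350614  0.46500678 -0.33921291]
[ 544.48 -433.88  221.51] [ 0.002  0.003 -0.    -0.004] [ 472.  -408.   387.6] [0.1242 0.8055 0.5727 0.088 ] [-76.97  -3.78  19.5 ] [ 0.09297228  0.29745833 -0.05023329]
[ 544.42 -433.97  221.44] [ 0.003  0.003 -0.    -0.001] [ 472.  -408.1  387.5] [0.1241 0.8055 0.5727 0.0879] [-77.01  -3.69  19.48] [ 0.19903952 -0.47300263 -0.0660591 ]
[ 544.4  -433.98  221.39] [ 0.001  0.003 -0.001 -0.001] [ 472.  -408.1  387.5] [0.1241 0.8056 0.5727 0.0878] [-77.04  -3.62  19.47] [-0.07344752  0.09969236 -1.01582524]
```

Call:
{"method": "jog_arm", "body": {"commands": [{"dx":0.81,"dy":0.54,"dz":-0.13,"wx":0,"wy":0,"wz":0,"fingers":-1},{"dx":0.81,"dy":0.54,"dz":-0.13,"wx":0,"wy":0,"wz":0,"fingers":-1},{"dx":0.81,"dy":0.54,"dz":-0.13,"wx":0,"wy":0,"wz":0,"fingers":-1},{"dx":0.81,"dy":0.54,"dz":-0.13,"wx":0,"wy":0,"wz":0,"fingers":-1},{"dx":0.81,"dy":0.54,"dz":-0.13,"wx":0,"wy":0,"wz":0,"fingers":-1},{"dx":0,"dy":0,"dz":0,"wx":0,"wy":0,"wz":0,"fingers":-1},{"dx":0,"dy":0,"dz":0,"wx":0,"wy":0,"wz":0,"fingers":-1},{"dx":0,"dy":0,"dz":0,"wx":0,"wy":0,"wz":0,"fingers":-1},{"dx":0,"dy":0,"dz":0,"wx":0,"wy":0,"wz":0,"fingers":-1},{"dx":0,"dy":0,"dz":0,"wx":0,"wy":0,"wz":0,"fingers":-1}]}}

```text
time: 5.08
eef_pos: [427.3, -280.8, 247.7]
tcp_rot: [-0.0, 0.168, 0.986, -0.002]
force: [0.4, -0.6, 0.5]
opening: 85.6
grip_force: 0.0
```

```bash
python3 - <<'E'
from h import *
for i in range(4):
    w=cap('wrist'); s=manip.read_state(); k=outline(w,122,143,(298,170,335,205),5)
    P=np.array([incam(w,u,v,288,A0) for u,v in k]); print(np.round(s['eef_pos'],2),np.round(w['xyz'],1),np.round(w['attitude'],4),fitcirc(P)[0].round(2),np.mean(k,0))
E
```

```text
[ 427.06 -280.78  247.5 ] [ 355.1 -254.2  413.7] [0.1253 0.8061 0.5718 0.0863] [-75.16   0.73   8.96] [319.7962963  186.68518519]
[ 426.91 -280.63  247.36] [ 355.  -254.2  413.6] [0.1251 0.8062 0.5718 0.0861] [-75.6    0.73   8.82] [319.69090909 187.05454545]
[ 426.83 -280.38  247.29] [ 354.9 -254.1  413.5] [0.1249 0.8062 0.5718 0.0861] [-75.76   0.62   8.8 ] [319.51851852 187.25925926]
[ 426.77 -280.1   247.23] [ 354.8 -253.9  413.4] [0.1247 0.8062 0.5719 0.0862] [-75.87   0.56   8.81] [319.48148148 187.57407407]
```

```bash
python3 - <<'E'
from h import *
for p,o,q in [((-76.91,-3.88),(472.,-407.9,387.7),(.1242,.8055,.5727,.0881)),((-77.04,-3.62),(472,-408.1,387.5),(.1241,.8056,.5727,.0878)),((-76.65,-5.14),(472.1,-407.4,388.3),(.1245,.8052,.5729,.0890))]:
    d=rot(A0).T@(TR@np.array([*p,288.])); D=rot(q)@d; o=np.array(o); print('rim',(o+D*(100-o[2])/D[2]).round(2))
for i in range(5):
    w=cap('wrist'); s=manip.read_state(); k=outline(w,122,143,(298,170,335,205),5)
    P=np.array([plane(w,u,v,126) for u,v in k]); print('head',np.round(s['eef_pos'],2),np.round(s['tcp_rot'],4),fitcirc(P)[0].round(2))
E
```

```text
rim [ 543.17 -437.04  100.  ]
rim [ 543.14 -437.07  100.  ]
rim [ 543.33 -437.53  100.  ]
head [ 426.76 -279.81  247.21] [-7.000e-04  1.675e-01  9.859e-01 -1.000e-03] [ 425.41 -279.56    8.82]
head [ 426.75 -279.59  247.24] [-6.000e-04  1.673e-01  9.859e-01 -8.000e-04] [ 425.75 -279.5     8.98]
head [ 426.76 -279.34  247.26] [-5.000e-04  1.671e-01  9.859e-01 -6.000e-04] [ 425.36 -279.51    8.71]
head [ 426.79 -279.17  247.3 ] [-4.00e-04  1.67e-01  9.86e-01 -4.00e-04] [ 425.48 -279.32    8.7 ]
head [ 426.84 -279.    247.36] [-2.000e-04  1.668e-01  9.860e-01 -2.000e-04] [ 425.64 -279.54    8.96]
```

Call:
{"method": "jog_arm", "body": {"commands": [{"dx":0,"dy":0,"dz":0.5,"wx":0,"wy":0,"wz":0,"fingers":-1},{"dx":0,"dy":0,"dz":0.5,"wx":0,"wy":0,"wz":0,"fingers":-1},{"dx":0,"dy":0,"dz":0.5,"wx":0,"wy":0,"wz":0,"fingers":-1},{"dx":0,"dy":0,"dz":0.3,"wx":0,"wy":0,"wz":0,"fingers":-1},{"dx":0,"dy":0,"dz":0,"wx":0,"wy":0,"wz":0,"fingers":-1},{"dx":0,"dy":0,"dz":0,"wx":0,"wy":0,"wz":0,"fingers":-1},{"dx":0,"dy":0,"dz":0,"wx":0,"wy":0,"wz":0,"fingers":-1},{"dx":0,"dy":0,"dz":0,"wx":0,"wy":0,"wz":0,"fingers":-1}]}}

```text
time: 6.2
eef_pos: [428.0, -279.4, 176.8]
tcp_rot: [0.001, 0.167, 0.986, -0.0]
force: [-0.2, 0.3, 0.3]
opening: 85.6
grip_force: 0.0
```

```bash
python3 - <<'E'
from h import *
w=cap('wrist','w3.png')
c=plane(w,315,188,126)
# predicted pixel by searching grid of rays for head position
import itertools
best=min(((np.linalg.norm(plane(w,u,v,126)-[425.5,-279.5,126]),u,v) for u in range(280,350) for v in range(150,260))); print(best)
u0,v0=best[1:]
for i in range(4):
    w=cap('wrist'); s=manip.read_state(); k=outline(w,122,146,(u0-22,v0-20,u0+22,v0+20),5)
    for z in (124,126,128):
        P=np.array([plane(w,u,v,z) for u,v in k]); print(z,np.round(s['eef_pos'],2),fitcirc(P)[0].round(2),end=' ')
    print()
x0,y0=u0-40,v0-55; cv2.imwrite('pics/w3c.png',cv2.resize(w['color'][y0:y0+90,x0:x0+80,::-1],(533,600),interpolation=cv2.INTER_CUBIC)); print(x0,y0)
E
```

```text
(np.float64(0.4369639152372489), 317, 210)
124 [ 427.8  -279.18  176.6 ] [ 426.36 -279.6     9.27] 126 [ 427.8  -279.18  176.6 ] [ 425.71 -279.36    9.19] 128 [ 427.8  -279.18  176.6 ] [ 425.05 -279.12    9.1 ] 
124 [ 427.67 -279.05  176.43] [ 426.48 -279.59    9.32] 126 [ 427.67 -279.05  176.43] [ 425.83 -279.35    9.23] 128 [ 427.67 -279.05  176.43] [ 425.18 -279.1     9.15] 
124 [ 427.52 -278.95  176.23] [ 426.5  -279.62    9.27] 126 [ 427.52 -278.95  176.23] [ 425.84 -279.38    9.19] 128 [ 427.52 -278.95  176.23] [ 425.19 -279.14    9.1 ] 
124 [ 427.39 -278.85  176.06] [ 426.4  -279.8     9.14] 126 [ 427.39 -278.85  176.06] [ 425.75 -279.56    9.06] 128 [ 427.39 -278.85  176.06] [ 425.09 -279.31    8.98] 
277 155
```

Call:
{"method": "jog_arm", "body": {"commands": [{"dx":0,"dy":0,"dz":0.4,"wx":0,"wy":0,"wz":0,"fingers":-1},{"dx":0,"dy":0,"dz":0.5,"wx":0,"wy":0,"wz":0,"fingers":-1},{"dx":0,"dy":0,"dz":0.5,"wx":0,"wy":0,"wz":0,"fingers":-1},{"dx":0,"dy":0,"dz":0.5,"wx":0,"wy":0,"wz":0,"fingers":-1},{"dx":0,"dy":0,"dz":0.3,"wx":0,"wy":0,"wz":0,"fingers":-1},{"dx":0,"dy":0,"dz":0.2,"wx":0,"wy":0,"wz":0,"fingers":-1},{"dx":0,"dy":0,"dz":0.16,"wx":0,"wy":0,"wz":0,"fingers":-1},{"dx":0,"dy":0,"dz":0,"wx":0,"wy":0,"wz":0,"fingers":-1},{"dx":0,"dy":0,"dz":0,"wx":0,"wy":0,"wz":0,"fingers":-1},{"dx":0,"dy":0,"dz":0,"wx":0,"wy":0,"wz":0,"fingers":-1}]}}

```text
time: 7.28
eef_pos: [427.8, -279.3, 74.0]
tcp_rot: [0.001, 0.167, 0.986, -0.0]
force: [-0.0, 0.4, 0.9]
opening: 85.5
grip_force: 0.0
```

Call:
{"method": "jog_arm", "body": {"commands": [{"dx":0,"dy":0,"dz":0.1,"wx":0,"wy":0,"wz":0,"fingers":-0.5},{"dx":0,"dy":0,"dz":0,"wx":0,"wy":0,"wz":0,"fingers":0.0},{"dx":0,"dy":0,"dz":0,"wx":0,"wy":0,"wz":0,"fingers":0.0},{"dx":0,"dy":0,"dz":0,"wx":0,"wy":0,"wz":0,"fingers":0.0},{"dx":0,"dy":0,"dz":0,"wx":0,"wy":0,"wz":0,"fingers":0.0}]}}

```text
time: 7.7
eef_pos: [427.0, -278.7, 69.2]
tcp_rot: [0.0, 0.167, 0.986, 0.0]
force: [0.2, 0.4, -0.3]
opening: 42.9
grip_force: 0.0
```

Call:
{"method": "jog_arm", "body": {"commands": [{"dx":0,"dy":0,"dz":-0.1,"wx":0,"wy":0,"wz":0,"fingers":0.0},{"dx":0,"dy":0,"dz":0,"wx":0,"wy":0,"wz":0,"fingers":0.0},{"dx":0,"dy":0,"dz":0,"wx":0,"wy":0,"wz":0,"fingers":0.0},{"dx":0,"dy":0,"dz":0,"wx":0,"wy":0,"wz":0,"fingers":0.0},{"dx":0,"dy":0,"dz":0,"wx":0,"wy":0,"wz":0,"fingers":0.0},{"dx":0,"dy":0,"dz":0,"wx":0,"wy":0,"wz":0,"fingers":0.0}]}}

```text
time: 8.2
eef_pos: [426.9, -278.7, 73.0]
tcp_rot: [-0.0, 0.167, 0.986, 0.0]
force: [0.3, -0.7, -0.8]
opening: 43.1
grip_force: 0.0
```

```bash
python3 - <<'E'
from h import *
w=cap('wrist'); s=manip.read_state(); print(s['eef_pos'],s['opening'],s['force'],s['time'])
b=cap('side'); a=cap('scene')
L=cv2.resize(w['color'][160:340,200:440,::-1],(800,600),interpolation=cv2.INTER_CUBIC)
r=cv2.resize(b['color'][155:255,215:315,::-1],(300,300),interpolation=cv2.INTER_CUBIC); L[:300,500:]=r
cv2.imwrite('pics/w4c.png',L)
E
```

```text
[ 426.8578881  -278.68615727   73.00303275] 42.81734204029295 [-0.48914204 -0.06933679 -0.11811613] 8.25
```

View pics/w4c.png

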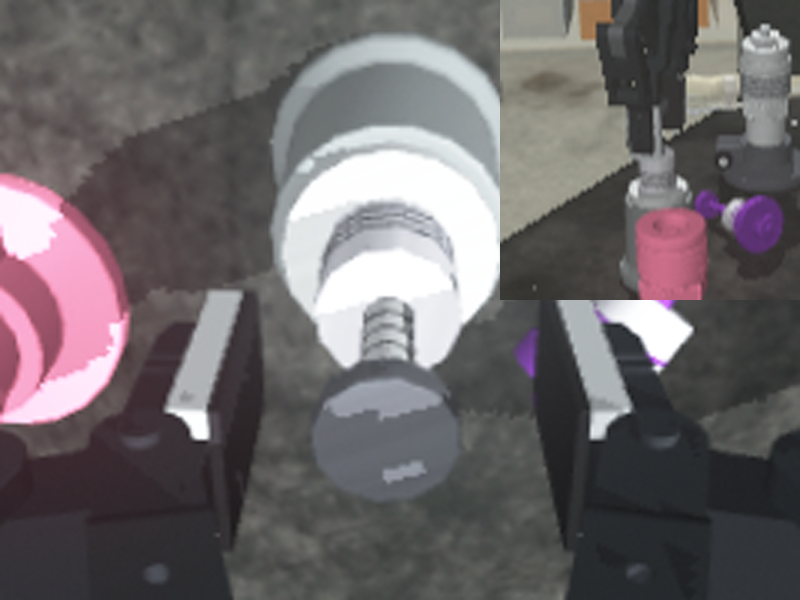

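The crop shows the real gauge centred between the fingers: barrel at x≈388, finger tips at 240 and 537. The inset shows the purple decoy lying on its side. It already leaned the wrong way in the t=2.6 s wrist picture, when the gripper was about 170 mm above it. It is low and clear of the fingers, so I leave it alone. Now I lower slightly and close on the barrel.

Call:
{"method": "jog_arm", "body": {"commands": [{"dx":0,"dy":0,"dz":0.11,"wx":0,"wy":0,"wz":0,"fingers":0.0},{"dx":0,"dy":0,"dz":0,"wx":0,"wy":0,"wz":0,"fingers":0.2},{"dx":0,"dy":0,"dz":0,"wx":0,"wy":0,"wz":0,"fingers":0.35},{"dx":0,"dy":0,"dz":0,"wx":0,"wy":0,"wz":0,"fingers":0.4},{"dx":0,"dy":0,"dz":0,"wx":0,"wy":0,"wz":0,"fingers":0.45},{"dx":0,"dy":0,"dz":0,"wx":0,"wy":0,"wz":0,"fingers":0.5},{"dx":0,"dy":0,"dz":0,"wx":0,"wy":0,"wz":0,"fingers":1},{"dx":0,"dy":0,"dz":0,"wx":0,"wy":0,"wz":0,"fingers":1},{"dx":0,"dy":0,"dz":0,"wx":0,"wy":0,"wz":0,"fingers":1},{"dx":0,"dy":0,"dz":0,"wx":0,"wy":0,"wz":0,"fingers":1}]}}

```text
time: 9.18
eef_pos: [426.9, -279.4, 68.9]
tcp_rot: [0.0, 0.167, 0.986, -0.0]
force: [-1.5, -1.6, 2.2]
opening: 17.4
grip_force: 58.6
```

```bash
python3 - <<'E'
from h import *
s=manip.read_state(); print({k:np.round(s[k],4) for k in ('eef_pos','tcp_rot','opening','force','grip_force','moment')})
E
```

```text
{'eef_pos': array([ 426.9318, -279.3832,   68.9278]), 'tcp_rot': array([ 2.000e-04,  1.668e-01,  9.860e-01, -4.000e-04]), 'opening': np.float64(17.4038), 'force': array([-1.4592, -1.6006,  2.2372]), 'grip_force': np.float64(58.5541), 'moment': array([-0.3667,  0.1649,  0.0274])}
```

Call:
{"method": "jog_arm", "body": {"commands": [{"dx":0,"dy":0,"dz":-0.1,"wx":0,"wy":0,"wz":0,"fingers":1},{"dx":0,"dy":0,"dz":-0.2,"wx":0,"wy":0,"wz":0,"fingers":1},{"dx":0,"dy":0,"dz":-0.2,"wx":0,"wy":0,"wz":0,"fingers":1},{"dx":0,"dy":0,"dz":0,"wx":0,"wy":0,"wz":0,"fingers":1},{"dx":0,"dy":0,"dz":0,"wx":0,"wy":0,"wz":0,"fingers":1},{"dx":0,"dy":0,"dz":0,"wx":0,"wy":0,"wz":0,"fingers":1}]}}

```text
time: 9.68
eef_pos: [427.0, -278.2, 88.7]
tcp_rot: [0.0, 0.166, 0.986, 0.0]
force: [-0.5, 0.9, -2.4]
opening: 17.6
grip_force: 58.5
```

```bash
python3 - <<'E'
from h import *
s=manip.read_state(); print({k:np.round(s[k],4) for k in ('time','eef_pos','tcp_rot','opening','force','grip_force','moment')})
w=cap('wrist','w5.png'); b=cap('side'); a=cap('scene')
L=cv2.resize(w['color'][150:330,230:410,::-1],(500,500),interpolation=cv2.INTER_CUBIC)
r=cv2.resize(b['color'][140:260,220:320,::-1],(300,360),interpolation=cv2.INTER_CUBIC)
q=cv2.resize(a['color'][150:290,240:380,::-1],(240,240),interpolation=cv2.INTER_CUBIC)
o=np.zeros((600,800,3),np.uint8); o[:500,:500]=L; o[:360,500:]=r; o[360:,500:740]=q
cv2.imwrite('pics/w5c.png',o)
E
```

```text
{'time': np.float64(9.6833), 'eef_pos': array([ 427.0066, -278.1888,   88.7066]), 'tcp_rot': array([0.000e+00, 1.663e-01, 9.861e-01, 3.000e-04]), 'opening': np.float64(17.5632), 'force': array([-0.4948,  0.8899, -2.4065]), 'grip_force': np.float64(58.5425), 'moment': array([ 0.0188, -0.0051, -0.002 ])}
```

View pics/w5c.png

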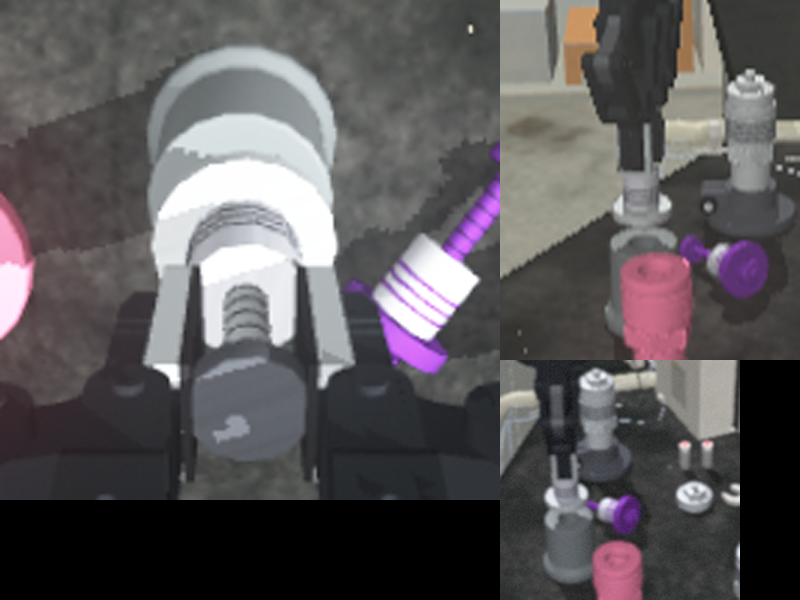

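The gauge is held upright by its barrel, with its flange at crop (245,215), clear of the stand, and the force reads its weight of −2.4 N. Now I carry it over the column at height.

Call:
{"method": "jog_arm", "body": {"commands": [{"dx":0,"dy":0,"dz":-0.3,"wx":0,"wy":0,"wz":0,"fingers":1},{"dx":0,"dy":0,"dz":-0.5,"wx":0,"wy":0,"wz":0,"fingers":1},{"dx":0,"dy":0,"dz":-0.5,"wx":0,"wy":0,"wz":0,"fingers":1},{"dx":0,"dy":0,"dz":-0.23,"wx":0,"wy":0,"wz":0,"fingers":1},{"dx":-0.3,"dy":-0.204,"dz":0,"wx":0,"wy":0,"wz":0,"fingers":1},{"dx":-0.5,"dy":-0.341,"dz":0,"wx":0,"wy":0,"wz":0,"fingers":1},{"dx":-0.5,"dy":-0.341,"dz":0,"wx":0,"wy":0,"wz":0,"fingers":1},{"dx":-0.5,"dy":-0.341,"dz":0,"wx":0,"wy":0,"wz":0,"fingers":1},{"dx":-0.5,"dy":-0.341,"dz":0,"wx":0,"wy":0,"wz":0,"fingers":1},{"dx":-0.5,"dy":-0.341,"dz":0,"wx":0,"wy":0,"wz":0,"fingers":1}]}}

```text
time: 10.67
eef_pos: [508.3, -388.0, 149.6]
tcp_rot: [-0.0, 0.166, 0.986, 0.0]
force: [1.0, 0.4, -2.1]
opening: 17.0
grip_force: 58.8
```

Call:
{"method": "jog_arm", "body": {"commands": [{"dx":-0.5,"dy":-0.341,"dz":0,"wx":0,"wy":0,"wz":0,"fingers":1},{"dx":-0.5,"dy":-0.341,"dz":0,"wx":0,"wy":0,"wz":0,"fingers":1},{"dx":-0.28,"dy":-0.194,"dz":0,"wx":0,"wy":0,"wz":0,"fingers":1},{"dx":0,"dy":0,"dz":0,"wx":0,"wy":0,"wz":0,"fingers":1},{"dx":0,"dy":0,"dz":0,"wx":0,"wy":0,"wz":0,"fingers":1},{"dx":0,"dy":0,"dz":0,"wx":0,"wy":0,"wz":0,"fingers":1},{"dx":0,"dy":0,"dz":0,"wx":0,"wy":0,"wz":0,"fingers":1},{"dx":0,"dy":0,"dz":0,"wx":0,"wy":0,"wz":0,"fingers":1},{"dx":0,"dy":0,"dz":0,"wx":0,"wy":0,"wz":0,"fingers":1},{"dx":0,"dy":0,"dz":0,"wx":0,"wy":0,"wz":0,"fingers":1}]}}

```text
time: 11.5
eef_pos: [544.5, -436.9, 150.0]
tcp_rot: [0.0, 0.166, 0.986, 0.0]
force: [-0.0, 0.4, -2.6]
opening: 16.8
grip_force: 58.9
```

```bash
python3 - <<'E'
from h import *
np.set_printoptions(linewidth=250)
for i in range(3):
    w=cap('wrist'); s=manip.read_state(); print({k:np.round(s[k],3) for k in ('time','eef_pos','tcp_rot','force')})
for n in ('scene','side'):
    c=cap(n,n+'6.png'); g=cv2.cvtColor(c['color'],cv2.COLOR_RGB2GRAY).astype(int)
    fx=200/np.tan(np.radians(c['vfov'])/2); Rm=rot(c['attitude'])
    def proj(p): q=Rm.T@(np.array(p)-c['xyz']); return c['cx']+fx*q[0]/q[2],c['cy']+fx*q[1]/q[2]
    print(n,'rim',proj((545,-435,100)),'flange',proj((545,-435,144)),'px/mm',fx/(Rm.T@(np.array((545,-435,100))-c['xyz']))[2])
    u,v0=map(int,proj((545,-435,100))); v1=int(proj((545,-435,144))[1])
    for v in list(range(v1-6,v1+6,2))+list(range(v0-6,v0+16,2)): print(v,u-18,g[v,u-18:u+19])
E
```

```text
{'time': np.float64(11.55), 'eef_pos': array([ 544.508, -437.085,  150.064]), 'tcp_rot': array([0.   , 0.166, 0.986, 0.   ]), 'force': array([-0.529,  0.841, -2.38 ])}
{'time': np.float64(11.6), 'eef_pos': array([ 544.511, -437.218,  150.026]), 'tcp_rot': array([0.   , 0.166, 0.986, 0.   ]), 'force': array([ 0.12, -0.06, -2.42])}
{'time': np.float64(11.65), 'eef_pos': array([ 544.492, -437.329,  149.998]), 'tcp_rot': array([0.   , 0.166, 0.986, 0.   ]), 'force': array([ 0.667, -0.312, -2.459])}
scene rim (np.float64(391.84375714852945), np.float64(261.14932490555987)) flange (np.float64(393.8085896803053), np.float64(237.21240927734536)) px/mm 0.6965981753237439
231 373 [216 227 228 228 229 230 229 228 227 229 232 231 204 146 110 114 124 135 147 152 154 162 163 159 160 154 148 134 121 123 163 195 183 144  95  72  63]
233 373 [133 148 161 168 174 178 188 207 225 231 231 229 203 145 112 111 121 130 138 141 144 141 136 141 136 135 126 118 111 119 175 222 231 213 168 108  67]
235 373 [ 67  72  75  81  85  99 148 199 228 229 230 228 206 156 123 116 126 134 137 135 137 141 141 134 137 134 
[... 4412 characters left out ...]
220 217 208 197 193 178 150 125 116 100  65  59  58  57  58  58  58]
245 323 [ 59  59  59  62  62  72 110 130 131 139 146 149 151 150 153 156 156 158 158 157 159 150 144 141 136 131 122 118 115  98  64  58  59  58  58  58  59]
247 323 [ 57  59  59  62  64  69  92  91 118 133 147 146 141 146 148 148 150 148 148 148 149 144 137 130 129 131 136 108  96  79  65  59  59  59  58  59  57]
249 323 [ 58  60  60  61  64  72  81 100 113 106  93 104 117 127 129 143 142 140 136 135 134 126 130 122 112  87  96 102  88  76  62  60  60  57  57  57  56]
251 323 [ 63  62  59  61  61  69  90 107 119 100 103 123 115 125 119 128 130 129 129 124 122 123 120 106 111 105  96  81  87  69  59  57  57  58  58  59  57]
```

Call:
{"method": "jog_arm", "body": {"commands": [{"dx":0,"dy":0,"dz":0.2,"wx":0,"wy":0,"wz":0,"fingers":1},{"dx":0,"dy":0,"dz":0.25,"wx":0,"wy":0,"wz":0,"fingers":1},{"dx":0,"dy":0,"dz":0.2,"wx":0,"wy":0,"wz":0,"fingers":1},{"dx":0,"dy":0,"dz":0.08,"wx":0,"wy":0,"wz":0,"fingers":1},{"dx":0,"dy":0,"dz":0,"wx":0,"wy":0,"wz":0,"fingers":1},{"dx":0,"dy":0,"dz":0,"wx":0,"wy":0,"wz":0,"fingers":1},{"dx":0,"dy":0,"dz":0,"wx":0,"wy":0,"wz":0,"fingers":1},{"dx":0,"dy":0,"dz":0,"wx":0,"wy":0,"wz":0,"fingers":1},{"dx":0,"dy":0,"dz":0,"wx":0,"wy":0,"wz":0,"fingers":1}]}}

```text
time: 12.5
eef_pos: [544.7, -438.0, 121.3]
tcp_rot: [0.0, 0.167, 0.986, -0.0]
force: [1.0, -0.2, -3.3]
opening: 17.5
grip_force: 58.9
```

Call:
{"method": "jog_arm", "body": {"commands": [{"dx":0,"dy":0,"dz":0.05,"wx":0,"wy":0,"wz":0,"fingers":1},{"dx":0,"dy":0,"dz":0.05,"wx":0,"wy":0,"wz":0,"fingers":1},{"dx":0,"dy":0,"dz":0.05,"wx":0,"wy":0,"wz":0,"fingers":1},{"dx":0,"dy":0,"dz":0,"wx":0,"wy":0,"wz":0,"fingers":1},{"dx":0,"dy":0,"dz":0,"wx":0,"wy":0,"wz":0,"fingers":1}]}}

```text
time: 12.92
eef_pos: [544.3, -437.3, 114.3]
tcp_rot: [-0.0, 0.167, 0.986, 0.0]
force: [-0.2, 0.4, -3.6]
opening: 16.9
grip_force: 58.9
```

Call:
{"method": "jog_arm", "body": {"commands": [{"dx":0,"dy":0,"dz":0.04,"wx":0,"wy":0,"wz":0,"fingers":1},{"dx":0,"dy":0,"dz":0.03,"wx":0,"wy":0,"wz":0,"fingers":1},{"dx":0,"dy":0,"dz":0.03,"wx":0,"wy":0,"wz":0,"fingers":1},{"dx":0,"dy":0,"dz":0,"wx":0,"wy":0,"wz":0,"fingers":1},{"dx":0,"dy":0,"dz":0,"wx":0,"wy":0,"wz":0,"fingers":1}]}}

```text
time: 13.33
eef_pos: [544.4, -437.5, 110.5]
tcp_rot: [-0.0, 0.167, 0.986, 0.0]
force: [0.7, -0.0, -2.1]
opening: 17.1
grip_force: 58.9
```

Call:
{"method": "jog_arm", "body": {"commands": [{"dx":0,"dy":0,"dz":0.02,"wx":0,"wy":0,"wz":0,"fingers":1},{"dx":0,"dy":0,"dz":0,"wx":0,"wy":0,"wz":0,"fingers":1},{"dx":0,"dy":0,"dz":0,"wx":0,"wy":0,"wz":0,"fingers":1}]}}

```text
time: 13.58
eef_pos: [544.5, -437.6, 109.9]
tcp_rot: [-0.0, 0.167, 0.986, 0.0]
force: [-0.4, 0.7, -3.5]
opening: 17.2
grip_force: 58.9
```

Call:
{"method": "jog_arm", "body": {"commands": [{"dx":0,"dy":0,"dz":0.02,"wx":0,"wy":0,"wz":0,"fingers":1},{"dx":0,"dy":0,"dz":0,"wx":0,"wy":0,"wz":0,"fingers":1},{"dx":0,"dy":0,"dz":0,"wx":0,"wy":0,"wz":0,"fingers":1}]}}

```text
time: 13.83
eef_pos: [544.6, -437.8, 109.3]
tcp_rot: [0.0, 0.167, 0.986, -0.0]
force: [0.2, 0.5, -1.1]
opening: 17.6
grip_force: 58.9
```

Call:
{"method": "jog_arm", "body": {"commands": [{"dx":0,"dy":0,"dz":0.02,"wx":0,"wy":0,"wz":0,"fingers":1},{"dx":0,"dy":0,"dz":0,"wx":0,"wy":0,"wz":0,"fingers":1},{"dx":0,"dy":0,"dz":0,"wx":0,"wy":0,"wz":0,"fingers":1}]}}

```text
time: 14.08
eef_pos: [544.7, -438.2, 109.2]
tcp_rot: [0.001, 0.167, 0.986, -0.0]
force: [-0.7, 1.0, 1.3]
opening: 17.4
grip_force: 59.1
```

Call:
{"method": "jog_arm", "body": {"commands": [{"dx":0,"dy":0,"dz":0.01,"wx":0,"wy":0,"wz":0,"fingers":1},{"dx":0,"dy":0,"dz":0,"wx":0,"wy":0,"wz":0,"fingers":0.4},{"dx":0,"dy":0,"dz":0,"wx":0,"wy":0,"wz":0,"fingers":0.2},{"dx":0,"dy":0,"dz":0,"wx":0,"wy":0,"wz":0,"fingers":0.0},{"dx":0,"dy":0,"dz":0,"wx":0,"wy":0,"wz":0,"fingers":0.0},{"dx":0,"dy":0,"dz":0,"wx":0,"wy":0,"wz":0,"fingers":0.0},{"dx":0,"dy":0,"dz":0,"wx":0,"wy":0,"wz":0,"fingers":0.0}]}}

```text
time: 14.67
eef_pos: [544.5, -437.4, 107.7]
tcp_rot: [-0.0, 0.167, 0.986, 0.0]
force: [-0.0, -0.1, -0.3]
opening: 42.7
grip_force: 0.0
```

```bash
python3 - <<'E'
from h import *
np.set_printoptions(linewidth=250)
s=manip.read_state(); print({k:np.round(s[k],3) for k in ('time','eef_pos','opening','force')})
w=cap('wrist','w7.png'); b=cap('side'); a=cap('scene')
L=cv2.resize(w['color'][150:330,220:420,::-1],(500,450),interpolation=cv2.INTER_CUBIC)
r=cv2.resize(b['color'][170:270,291:391,::-1],(300,300),interpolation=cv2.INTER_CUBIC)
q=cv2.resize(a['color'][190:290,340:440,::-1],(300,300),interpolation=cv2.INTER_CUBIC)
o=np.zeros((600,800,3),np.uint8); o[:450,:500]=L; o[:300,500:]=r; o[300:,500:]=q
cv2.imwrite('pics/w7c.png',o)
E
```

```text
{'time': np.float64(14.667), 'eef_pos': array([ 544.47 , -437.389,  107.651]), 'opening': np.float64(42.705), 'force': array([-0.006, -0.069, -0.338])}
```

View pics/w7c.png

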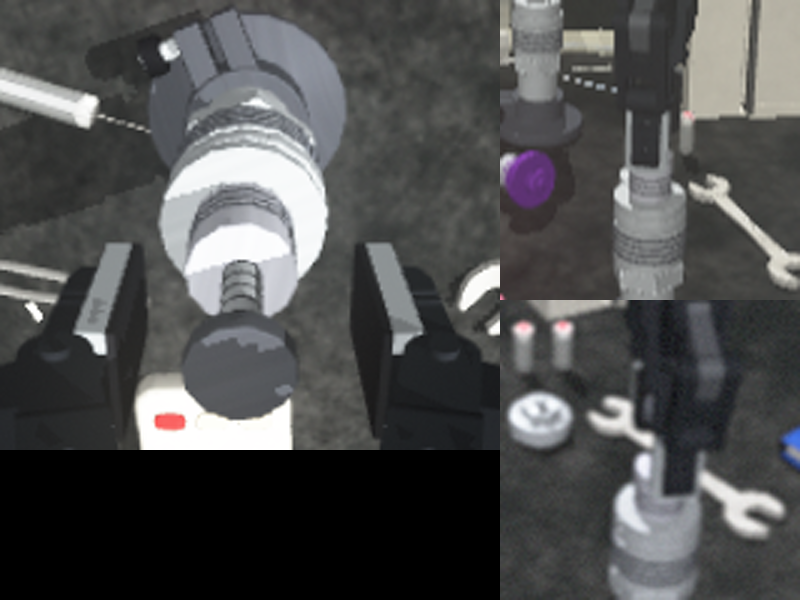

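The picture shows the gauge standing with its flange flush on the rim in all three views, released, with the head at crop (240,365) centred between the fingers. Next I go up clear of the head, shut the fingers and come down on it.

Call:
{"method": "jog_arm", "body": {"commands": [{"dx":0,"dy":0,"dz":-0.2,"wx":0,"wy":0,"wz":0,"fingers":0.0},{"dx":0,"dy":0,"dz":-0.5,"wx":0,"wy":0,"wz":0,"fingers":0.0},{"dx":0,"dy":0,"dz":-0.5,"wx":0,"wy":0,"wz":0,"fingers":0.0},{"dx":0,"dy":0,"dz":-0.5,"wx":0,"wy":0,"wz":0,"fingers":0.0},{"dx":0,"dy":0,"dz":-0.4,"wx":0,"wy":0,"wz":0,"fingers":0.0},{"dx":0,"dy":0,"dz":0,"wx":0,"wy":0,"wz":0,"fingers":0.0},{"dx":0,"dy":0,"dz":0,"wx":0,"wy":0,"wz":0,"fingers":0.0},{"dx":0,"dy":0,"dz":0,"wx":0,"wy":0,"wz":0,"fingers":0.0},{"dx":0,"dy":0,"dz":0,"wx":0,"wy":0,"wz":0,"fingers":0.0},{"dx":0,"dy":0,"dz":0,"wx":0,"wy":0,"wz":0,"fingers":0.0}]}}

```text
time: 15.65
eef_pos: [543.9, -436.7, 190.2]
tcp_rot: [-0.001, 0.167, 0.986, 0.001]
force: [-0.1, 1.0, -0.3]
opening: 42.9
grip_force: 0.0
```

```bash
python3 - <<'E'
from h import *
best=None
for i in range(3):
    w=cap('wrist','w8_%d.png'%i); s=manip.read_state()
    if best is None: best=min(((np.linalg.norm(plane(w,u,v,166)-[543.2,-437.5,166]),u,v) for u in range(280,360) for v in range(150,300))); print(best)
    u0,v0=best[1:]
    for lo,hi in ((60,100),(80,120),(100,146)):
        k=outline(w,lo,hi,(u0-26,v0-26,u0+26,v0+26),5); P=np.array([plane(w,u,v,166) for u,v in k]); q,e=fitcirc(P); print(lo,np.round(s['eef_pos'],2),q.round(2),round(e,2))
g=cv2.cvtColor(w['color'],cv2.COLOR_RGB2GRAY); np.set_printoptions(linewidth=250); print(g[v0-26:v0+27:4,u0-26:u0+27:2]); print(s['time'],s['force'])
E
```

```text
(np.float64(0.34114615369211304), 317, 227)
60 [ 543.98 -436.84  190.4 ] [ 545.56 -438.11   17.06] 3.45
80 [ 543.98 -436.84  190.4 ] [ 548.85 -440.27   13.6 ] 3.63
100 [ 543.98 -436.84  190.4 ] [ 543.73 -438.11    9.55] 0.3
60 [ 544.05 -437.04  190.64] [ 545.69 -438.31   17.09] 3.44
80 [ 544.05 -437.04  190.64] [ 551.54 -447.8    10.84] 2.67
100 [ 544.05 -437.04  190.64] [ 543.79 -438.07    9.54] 0.25
60 [ 544.15 -437.2   190.9 ] [ 545.78 -438.53   17.13] 3.52
80 [ 544.15 -437.2   190.9 ] [ 551.1  -448.22   10.58] 2.73
100 [ 544.15 -437.2   190.9 ] [ 543.85 -438.14    9.55] 0.34
[[ 75  72 190 192 194 197 120 245 252 251 251 251 251 252 253 251 252 252 253 237 216 250 250 249 248 170  84]
 [ 73  75 164 196 192 183 232 252 251 251 251 237 222 207 215 252 252 252 252 251 250 246 248 248 241  92  91]
 [ 84  89  88 205 192 181 229 212 204 203 179 116 130 133 125 127 248 252 252 251 252 249 248 246 133  90  87]
 [ 79  83  79  83 156 196 204 204 199 120  70  75  81  98 104  83  80 177 250 252 251 248 227  87  87  89  84]
 [ 78  81  80  83  92  85 139  90 108 130 128 127 127 126 127 127 128 
[... 383 characters left out ...]
 102  90  91  96 104 128 130 130 128 128 125 126 128 129 127 126 123 107  84  90  98  93  88  81  77]
 [ 94 103  93  92  96  97 100 103 111 128 127 125 123 124 125 126 126 119  82  78  70  84  86  83  80  79  80]
 [ 95  94  90  89  82  80  86  87  90  87  86  84  99  99  90  86  90  93  93  87  75  75  83  88  90  84  83]
 [ 90  93  92  86  79  83  85  80  83  84  77  87  87  83  87  85  83  89  90  88  85  74  80  90  93  88  87]
 [ 89  96  98 107  95  90  90  87  92  93  84  80  81  92  85  85  90  87  83  82  86  93  91  80  82  90  92]
 [ 95  94 101 100 102 102 102  90 104  91  89  93  89  97  98  94  88  88  86  87  85  83  78  82  84  91  95]]
15.8 [-0.15000357  0.29401298  0.63038837]
```

Call:
{"method": "jog_arm", "body": {"commands": [{"dx":0,"dy":0,"dz":0,"wx":0,"wy":0,"wz":0,"fingers":1},{"dx":0,"dy":0,"dz":0,"wx":0,"wy":0,"wz":0,"fingers":1},{"dx":0,"dy":0,"dz":0,"wx":0,"wy":0,"wz":0,"fingers":1},{"dx":0,"dy":0,"dz":0,"wx":0,"wy":0,"wz":0,"fingers":1},{"dx":0,"dy":0,"dz":0,"wx":0,"wy":0,"wz":0,"fingers":1},{"dx":0,"dy":0,"dz":0.15,"wx":0,"wy":0,"wz":0,"fingers":1},{"dx":0,"dy":0,"dz":0.15,"wx":0,"wy":0,"wz":0,"fingers":1},{"dx":0,"dy":0,"dz":0.1,"wx":0,"wy":0,"wz":0,"fingers":1},{"dx":0,"dy":0,"dz":0,"wx":0,"wy":0,"wz":0,"fingers":1},{"dx":0,"dy":0,"dz":0,"wx":0,"wy":0,"wz":0,"fingers":1}]}}

```text
time: 16.63
eef_pos: [544.2, -437.1, 175.0]
tcp_rot: [-0.001, 0.167, 0.986, 0.0]
force: [-0.1, 0.2, 1.0]
opening: 0.2
grip_force: 0.0
```

Call:
{"method": "jog_arm", "body": {"commands": [{"dx":0,"dy":0,"dz":0.03,"wx":0,"wy":0,"wz":0,"fingers":1},{"dx":0,"dy":0,"dz":0.03,"wx":0,"wy":0,"wz":0,"fingers":1},{"dx":0,"dy":0,"dz":0.02,"wx":0,"wy":0,"wz":0,"fingers":1},{"dx":0,"dy":0,"dz":0.02,"wx":0,"wy":0,"wz":0,"fingers":1},{"dx":0,"dy":0,"dz":0,"wx":0,"wy":0,"wz":0,"fingers":1},{"dx":0,"dy":0,"dz":0,"wx":0,"wy":0,"wz":0,"fingers":1}]}}

```text
time: 17.13
eef_pos: [544.5, -437.6, 171.9]
tcp_rot: [0.0, 0.167, 0.986, -0.0]
force: [-0.8, 1.3, -0.5]
opening: -0.1
grip_force: 0.0
```

Call:
{"method": "jog_arm", "body": {"commands": [{"dx":0,"dy":0,"dz":0.02,"wx":0,"wy":0,"wz":0,"fingers":1},{"dx":0,"dy":0,"dz":0.02,"wx":0,"wy":0,"wz":0,"fingers":1},{"dx":0,"dy":0,"dz":0.02,"wx":0,"wy":0,"wz":0,"fingers":1},{"dx":0,"dy":0,"dz":0.02,"wx":0,"wy":0,"wz":0,"fingers":1},{"dx":0,"dy":0,"dz":0,"wx":0,"wy":0,"wz":0,"fingers":1},{"dx":0,"dy":0,"dz":0,"wx":0,"wy":0,"wz":0,"fingers":1}]}}

```text
time: 17.63
eef_pos: [544.4, -437.5, 168.5]
tcp_rot: [-0.0, 0.167, 0.986, 0.0]
force: [0.7, 0.6, 0.1]
opening: 0.1
grip_force: 0.0
```

Call:
{"method": "jog_arm", "body": {"commands": [{"dx":0,"dy":0,"dz":0.02,"wx":0,"wy":0,"wz":0,"fingers":1},{"dx":0,"dy":0,"dz":0.02,"wx":0,"wy":0,"wz":0,"fingers":1},{"dx":0,"dy":0,"dz":0.02,"wx":0,"wy":0,"wz":0,"fingers":1},{"dx":0,"dy":0,"dz":0.02,"wx":0,"wy":0,"wz":0,"fingers":1},{"dx":0,"dy":0,"dz":0,"wx":0,"wy":0,"wz":0,"fingers":1}]}}

```text
time: 18.05
eef_pos: [544.4, -437.4, 165.2]
tcp_rot: [-0.0, 0.167, 0.986, 0.0]
force: [0.3, 0.7, 0.8]
opening: -0.2
grip_force: 0.0
```

Call:
{"method": "jog_arm", "body": {"commands": [{"dx":0,"dy":0,"dz":0.02,"wx":0,"wy":0,"wz":0,"fingers":1},{"dx":0,"dy":0,"dz":0.02,"wx":0,"wy":0,"wz":0,"fingers":1},{"dx":0,"dy":0,"dz":0.02,"wx":0,"wy":0,"wz":0,"fingers":1},{"dx":0,"dy":0,"dz":0,"wx":0,"wy":0,"wz":0,"fingers":1}]}}

```text
time: 18.38
eef_pos: [544.4, -437.4, 162.8]
tcp_rot: [-0.0, 0.167, 0.986, 0.0]
force: [0.4, -0.3, -0.1]
opening: 0.0
grip_force: 0.0
```

Call:
{"method": "jog_arm", "body": {"commands": [{"dx":0,"dy":0,"dz":0.02,"wx":0,"wy":0,"wz":0,"fingers":1},{"dx":0,"dy":0,"dz":0.02,"wx":0,"wy":0,"wz":0,"fingers":1},{"dx":0,"dy":0,"dz":0,"wx":0,"wy":0,"wz":0,"fingers":1}]}}

```text
time: 18.63
eef_pos: [544.4, -437.5, 161.3]
tcp_rot: [-0.0, 0.167, 0.986, 0.0]
force: [-0.8, 0.3, -0.1]
opening: 0.3
grip_force: 0.0
```

Call:
{"method": "jog_arm", "body": {"commands": [{"dx":0,"dy":0,"dz":0.02,"wx":0,"wy":0,"wz":0,"fingers":1},{"dx":0,"dy":0,"dz":0.02,"wx":0,"wy":0,"wz":0,"fingers":1},{"dx":0,"dy":0,"dz":0,"wx":0,"wy":0,"wz":0,"fingers":1}]}}

```text
time: 18.88
eef_pos: [544.4, -437.5, 159.6]
tcp_rot: [-0.0, 0.167, 0.986, 0.0]
force: [-0.5, 0.3, -0.3]
opening: -0.1
grip_force: 0.0
```

```bash
python3 - <<'E'
from h import *
s=manip.read_state(); print(s['eef_pos'],s['force'],s['opening'])
w=cap('wrist','w9.png'); b=cap('side','s9.png'); a=cap('scene')
L=cv2.resize(w['color'][180:340,230:410,::-1],(450,400),interpolation=cv2.INTER_CUBIC)
r=cv2.resize(b['color'][180:240,320:370,::-1],(350,420),interpolation=cv2.INTER_CUBIC)
q=cv2.resize(a['color'][205:265,370:420,::-1],(167,180),interpolation=cv2.INTER_CUBIC)
o=np.zeros((600,800,3),np.uint8); o[:400,:450]=L; o[:420,450:]=r; o[420:,450:617]=q
cv2.imwrite('pics/w9c.png',o)
E
```

```text
[ 544.39434983 -437.4581295   159.64357055] [-0.47602447  0.31844059 -0.26498766] -0.09220468133989401
```

View pics/w9c.png

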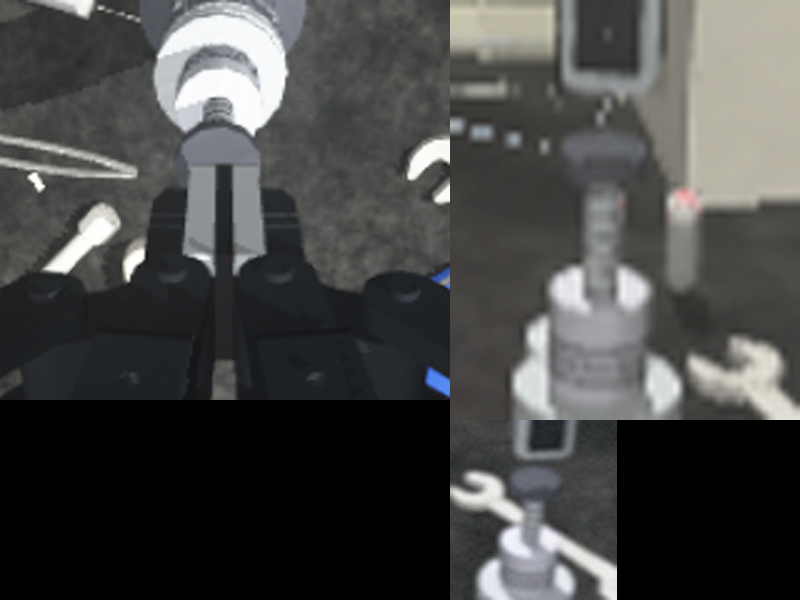

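The picture shows a gap of roughly 13 mm between the shut finger ends (side crop y≈88) and the head (y≈145), so the head is still untouched. The shut tips stand higher than the reported TCP. I go on down by feel.

Call:
{"method": "jog_arm", "body": {"commands": [{"dx":0,"dy":0,"dz":0.02,"wx":0,"wy":0,"wz":0,"fingers":1},{"dx":0,"dy":0,"dz":0.03,"wx":0,"wy":0,"wz":0,"fingers":1},{"dx":0,"dy":0,"dz":0.03,"wx":0,"wy":0,"wz":0,"fingers":1},{"dx":0,"dy":0,"dz":0.02,"wx":0,"wy":0,"wz":0,"fingers":1},{"dx":0,"dy":0,"dz":0.02,"wx":0,"wy":0,"wz":0,"fingers":1},{"dx":0,"dy":0,"dz":0,"wx":0,"wy":0,"wz":0,"fingers":1}]}}

```text
time: 19.53
eef_pos: [544.4, -437.4, 154.8]
tcp_rot: [-0.0, 0.167, 0.986, 0.0]
force: [0.0, 0.4, -0.5]
opening: -0.1
grip_force: 0.0
```

Call:
{"method": "jog_arm", "body": {"commands": [{"dx":0,"dy":0,"dz":0.02,"wx":0,"wy":0,"wz":0,"fingers":1},{"dx":0,"dy":0,"dz":0.02,"wx":0,"wy":0,"wz":0,"fingers":1},{"dx":0,"dy":0,"dz":0.02,"wx":0,"wy":0,"wz":0,"fingers":1},{"dx":0,"dy":0,"dz":0,"wx":0,"wy":0,"wz":0,"fingers":1}]}}

```text
time: 19.87
eef_pos: [544.4, -437.5, 152.4]
tcp_rot: [-0.0, 0.167, 0.986, 0.0]
force: [-0.3, -0.1, 0.1]
opening: 0.3
grip_force: 0.0
```

Call:
{"method": "jog_arm", "body": {"commands": [{"dx":0,"dy":0,"dz":0.02,"wx":0,"wy":0,"wz":0,"fingers":1},{"dx":0,"dy":0,"dz":0.02,"wx":0,"wy":0,"wz":0,"fingers":1},{"dx":0,"dy":0,"dz":0.02,"wx":0,"wy":0,"wz":0,"fingers":1},{"dx":0,"dy":0,"dz":0,"wx":0,"wy":0,"wz":0,"fingers":1}]}}

```text
time: 20.2
eef_pos: [544.4, -437.5, 150.0]
tcp_rot: [-0.0, 0.167, 0.986, 0.0]
force: [0.1, 0.4, -0.2]
opening: -0.1
grip_force: 0.0
```

Call:
{"method": "jog_arm", "body": {"commands": [{"dx":0,"dy":0,"dz":0.02,"wx":0,"wy":0,"wz":0,"fingers":1},{"dx":0,"dy":0,"dz":0.02,"wx":0,"wy":0,"wz":0,"fingers":1},{"dx":0,"dy":0,"dz":0,"wx":0,"wy":0,"wz":0,"fingers":1}]}}

```text
time: 20.45
eef_pos: [544.4, -437.5, 148.4]
tcp_rot: [-0.0, 0.167, 0.986, 0.0]
force: [0.0, -0.0, 0.4]
opening: 0.2
grip_force: 0.0
```

```bash
python3 - <<'E'
from h import *
np.set_printoptions(linewidth=250)
b=cap('side','s10.png'); g=cv2.cvtColor(b['color'],cv2.COLOR_RGB2GRAY); o=cv2.cvtColor(cv2.imread('pics/s9.png'),cv2.COLOR_BGR2GRAY)
for v in range(184,222): print(v,o[v,332:352:2],g[v,332:352:2])
E
```

```text
184 [183 182 148  61  57  81  57  57 149  80] [184 183 148  61  56  57  58  57 149  81]
185 [174 174 148  61  55  77  58  57 149  78] [175 174 148  60  58  57  58  56 148  79]
186 [157 158 147  59  55  56  57  56 149  78] [157 157 147  58  58  57  57  57 149  79]
187 [139 138 147  58  56  56  58  53 149  86] [139 138 147  60  57  56  57  55 149  85]
188 [104 101 147  57  56  54  55  56 149 104] [103 101 147  60  57  55  57  55 149  85]
189 [ 70  69 147  57  53  54  54  54 148 114] [ 69  69 147  59  56  57  58  53 149  79]
190 [ 68  69 147 120 119  99  82  81 149 113] [ 69  68 147  58  57  58  58  54 150  78]
191 [ 69  69 126 149 149 138 130 130 150 113] [ 69  69 147  59  57  99  57  54 150  76]
192 [ 71 106  88 128 139 138 148 149 132 115] [ 70 106 147  58  55  92  58  53 149  75]
193 [ 72 101  70  89 102 101 154 133 122 118] [ 72 100 147  58  54  55  56  53 149 101]
194 [ 72  71  72  72  72 133 120 113 126 122] [ 71  71 148  57  55  55  56  51 150 123]
195 [ 68  68  70  69  70 124  75  91 126 126] [ 67  68 148  55  53  54  54  62 150 126]
196 [ 64  64  66  66  67  72  74  73 125 127
[... 1503 characters left out ...]
 [ 71  70  68  69 139 126  88  73  73  78] [ 71  70  69  68 139 126  88  74  72  77]
215 [ 70  71  70  68 134 145  82  74  75  81] [ 70  71  70  70 135 145  83  73  75  79]
216 [ 65  70  72  72 138 130  88  71  72  79] [ 65  70  72  72 138 130  89  71  72  78]
217 [ 68  74  74  73 150 133  93  69  70  80] [ 68  75  73  73 150 133  94  69  70  81]
218 [ 72  78 124 184 150 118 185  97  73  85] [ 71  79 125 184 150 118 186  98  73  86]
219 [ 73  98 202 227 150 123 224 188  79  84] [ 73  97 201 227 150 124 224 188  79  86]
220 [ 72 147 226 227 151 142 224 224 123  76] [ 72 147 226 227 151 142 224 225 122  75]
221 [ 70 168 226 225 122 127 223 226 150  69] [ 69 168 226 225 122 127 224 226 150  69]
```

Side view: the finger ends are now at row 200, just at the head's top face (rows 198–203), so contact is near.

Call:
{"method": "jog_arm", "body": {"commands": [{"dx":0,"dy":0,"dz":0.02,"wx":0,"wy":0,"wz":0,"fingers":1},{"dx":0,"dy":0,"dz":0.02,"wx":0,"wy":0,"wz":0,"fingers":1},{"dx":0,"dy":0,"dz":0,"wx":0,"wy":0,"wz":0,"fingers":1}]}}

```text
time: 20.75
eef_pos: [544.4, -437.5, 146.9]
tcp_rot: [-0.0, 0.167, 0.986, 0.0]
force: [0.2, 0.5, 0.5]
opening: -0.1
grip_force: 0.0
```

Call:
{"method": "jog_arm", "body": {"commands": [{"dx":0,"dy":0,"dz":0.02,"wx":0,"wy":0,"wz":0,"fingers":1},{"dx":0,"dy":0,"dz":0.02,"wx":0,"wy":0,"wz":0,"fingers":1},{"dx":0,"dy":0,"dz":0,"wx":0,"wy":0,"wz":0,"fingers":1}]}}

```text
time: 21.0
eef_pos: [544.4, -437.4, 145.2]
tcp_rot: [-0.0, 0.167, 0.986, 0.0]
force: [-0.6, -0.1, -0.4]
opening: 0.1
grip_force: 0.0
```

Call:
{"method": "jog_arm", "body": {"commands": [{"dx":0,"dy":0,"dz":0.02,"wx":0,"wy":0,"wz":0,"fingers":1},{"dx":0,"dy":0,"dz":0.02,"wx":0,"wy":0,"wz":0,"fingers":1},{"dx":0,"dy":0,"dz":0,"wx":0,"wy":0,"wz":0,"fingers":1}]}}

```text
time: 21.25
eef_pos: [544.5, -437.7, 144.1]
tcp_rot: [0.0, 0.167, 0.986, -0.0]
force: [0.1, -0.4, 1.4]
opening: 0.2
grip_force: 0.7
```

```bash
python3 - <<'E'
from h import *
np.set_printoptions(linewidth=250)
for n,f,(u,v0,v1) in (('side','s11.png',(341,190,222)),('scene','c11.png',(394,212,250))):
    b=cap(n,f); g=cv2.cvtColor(b['color'],cv2.COLOR_RGB2GRAY)
    for v in range(v0,v1): print(v,g[v,u-14:u+15:2])
w=cap('wrist','w11.png'); g=cv2.cvtColor(w['color'],cv2.COLOR_RGB2GRAY); print(g[215:290:4,290:350:3])
E
```

```text
190 [ 79  72  70  68  57 102  57  54  57  58 120 135 126 129 172]
191 [108  73  70  70  56 101  57  57  57  58 121 135 126 127 173]
192 [152  97  71  71  57 102  57  59  58  58 135 135 126 128 179]
193 [126  91  72  72  67 115  57  67  58  58 147 135 126 124 179]
194 [ 63  67  70  70  89 113  57  63  57  58 147 128 127 121 178]
195 [ 60  62  67  69 102 101  57  55  57  58 148 122 128 122 179]
196 [ 60  60  63  65 105 101  57  56  56  55 148 113 128 121 179]
197 [ 59  57  60  61 103 100  54  54  55  54 147 107 128 124 180]
198 [ 60  58  59  61 101  99  53  52  54  53 147 112 128 124 179]
199 [ 60 145  60  65 103 114 100  82  67  66 148 108 127 124 180]
200 [ 63 132  61 137  87 137 138 130 123 124 148 107 127 125 180]
201 [ 60  63  64 125  67 120 139 148 150 149 149 119 126 126 179]
202 [ 59  61  63  65  66  80 101 113 120 119 119 100 126 127 181]
203 [ 59  59  60  62  64  75  74  77  84  81  74  74 124 129 181]
204 [ 57  57  58  59  59  74  77  79  78  75  63  73 115 132 180]
205 [ 56  56  57  57  57  72  78  78  77  73  63  72 118 135 181]
206 [ 57  57  57  57  55  64  76  99  92  70
[... 4397 characters left out ...]
28 147 147 143  69  63  60  75  79]
 [ 86  46  43  43  43 128 147 147 147  42  43 124 147 147 147  48  45  45  43  63]
 [ 71  41  43  41  42 132 147 146 147  39  42 125 147 146 147  59  44  45  41  43]
 [ 46  40  41  41  40 138 146 146 146  39  41 124 147 146 146  74  44  43  42  42]
 [ 39  41  43  43  46 146 145 146 141  39  40  99 146 146 146  91  49  48  43  45]
 [ 39  39  39  39  45 142 145 146 141  39  39  98 145 146 145 103  37  41  40  40]
 [ 37  37  37  38  49 136 145 146 141  37  35  80 134 145 145 109  36  35  35  36]
 [ 37  38  41  41  42  43 110 242 175  45  45  97 184 121  35  35  39  35  38  38]
 [ 40  40  40  40  40  42  41  40 159  44  44 128  49  38  35  38  38  37  37  44]]
```

Contact is starting (force +1.4 N, TCP 144.1). I continue in small steps.

Call:
{"method": "jog_arm", "body": {"commands": [{"dx":0,"dy":0,"dz":0.02,"wx":0,"wy":0,"wz":0,"fingers":1},{"dx":0,"dy":0,"dz":0,"wx":0,"wy":0,"wz":0,"fingers":1},{"dx":0,"dy":0,"dz":0,"wx":0,"wy":0,"wz":0,"fingers":1}]}}

```text
time: 21.65
eef_pos: [544.6, -437.7, 143.6]
tcp_rot: [0.0, 0.167, 0.986, -0.0]
force: [-0.5, 1.0, 2.6]
opening: -0.2
grip_force: 1.8
```

Call:
{"method": "jog_arm", "body": {"commands": [{"dx":0,"dy":0,"dz":0.02,"wx":0,"wy":0,"wz":0,"fingers":1},{"dx":0,"dy":0,"dz":0,"wx":0,"wy":0,"wz":0,"fingers":1},{"dx":0,"dy":0,"dz":0,"wx":0,"wy":0,"wz":0,"fingers":1}]}}

```text
time: 21.9
eef_pos: [544.5, -437.7, 142.4]
tcp_rot: [0.0, 0.167, 0.986, -0.0]
force: [0.1, 0.4, 4.1]
opening: 0.4
grip_force: 1.8
```

Call:
{"method": "jog_arm", "body": {"commands": [{"dx":0,"dy":0,"dz":0.02,"wx":0,"wy":0,"wz":0,"fingers":1},{"dx":0,"dy":0,"dz":0.02,"wx":0,"wy":0,"wz":0,"fingers":1},{"dx":0,"dy":0,"dz":0.02,"wx":0,"wy":0,"wz":0,"fingers":1},{"dx":0,"dy":0,"dz":0,"wx":0,"wy":0,"wz":0,"fingers":1}]}}

```text
time: 22.23
eef_pos: [544.5, -437.6, 139.6]
tcp_rot: [0.0, 0.167, 0.986, -0.0]
force: [0.2, 0.2, 1.9]
opening: -0.0
grip_force: 1.4
```

Call:
{"method": "jog_arm", "body": {"commands": [{"dx":0,"dy":0,"dz":0.02,"wx":0,"wy":0,"wz":0,"fingers":1},{"dx":0,"dy":0,"dz":0.02,"wx":0,"wy":0,"wz":0,"fingers":1},{"dx":0,"dy":0,"dz":0,"wx":0,"wy":0,"wz":0,"fingers":1}]}}

```text
time: 22.48
eef_pos: [544.5, -437.7, 138.1]
tcp_rot: [0.0, 0.167, 0.986, -0.0]
force: [0.8, 0.7, 2.8]
opening: 0.0
grip_force: 1.3
```

```bash
python3 - <<'E'
from h import *
s=manip.read_state(); print(s['eef_pos'],s['force'])
np.set_printoptions(linewidth=250)
for n,f,(u,v0,v1) in (('side','s12.png',(341,196,224)),):
    b=cap(n,f); g=cv2.cvtColor(b['color'],cv2.COLOR_RGB2GRAY)
    for v in range(v0,v1): print(v,g[v,u-14:u+15:2])
E
```

```text
[ 544.52820622 -437.65799393  138.08274066] [0.83127489 0.67065349 2.78132991]
196 [ 60  59  62  65 105 100  57  57  57  56 146 113 128 122 179]
197 [ 58  57  60  61 103  89  57  66  58  57 147 107 127 122 179]
198 [ 58  58  60  61 102  80  55  63  58  57 148 107 127 124 179]
199 [ 61 144  59  64 103  81  56  53  57  57 146 100 126 124 180]
200 [ 64 132  62 136 104  79  56  56  55  54 148  94 127 124 180]
201 [ 61  61  65 125 117  77  53  54  54  54 148 100 126 126 179]
202 [ 59  61  63  63 114  90  66  52  53  53 147  96 125 128 180]
203 [ 58  60  60  62 102 129 123 118 100  99 147  93 124 129 180]
204 [ 59  56  59  58  81 148 149 149 139 138 149  83 115 132 180]
205 [ 56  57  57  58  57 114 120 127 137 138 128  73 118 134 181]
206 [ 57  57  57  56  57  72  82  91 100 103  85  71 100 139 181]
207 [ 58  58  59  56  57  74  77  77  73  75  62  70 130 170 166]
208 [ 57  58  57  57  58  74  77  77  76  72  63  71 194 203 192]
209 [ 57  57  57  59  58  66  84  78  76  68  66  70 188 204 179]
210 [ 59  57  59  58  57  58  85 127  83  64  66  67 153 192 130]
211 [ 62  59  59  60  60  60  97 138 111  66  65  65 137 169 104]
212 [ 62  62  62  63  62  63 107 141 126  67  66  65 122 142  94]
213 [ 66  67  68  67  66  66  97 138 114  73  68  68 119 134  97]
214 [ 68  69  72  70  69  67 102 141 116  75  72  72 122 130  96]
215 [ 67  67  69  70  70  70  97 154 125  74  74  75 124 128  96]
216 [ 65  64  64  68  69  71  87 137 122  74  72  73 120 128  96]
217 [ 66  65  65  72  74  73 123 140 121  71  68  71 120 128  91]
218 [ 64  65  68  76  78 185 134 153 122 152  73  73 122 126  84]
219 [ 64  65  70  76 185 227 122 124 103 212 125  73 116 120  85]
220 [ 66  67  71  73 225 226 132 130 106 225 200  74 101 115  77]
221 [ 68  68  69  70 225 226 143 150 125 226 225  74  73  86  72]
222 [ 67  70  73  69 211 227 145 145 136 225 206  72  63  54  62]
223 [ 68  71  72  69 165 209 202 140 140 210 155  72  66  53  53]
```

The head is going down with the fingers (rod start moved from row 206 to 210) while the barrel (row 218) stays put. I go on.

Call:
{"method": "jog_arm", "body": {"commands": [{"dx":0,"dy":0,"dz":0.02,"wx":0,"wy":0,"wz":0,"fingers":1},{"dx":0,"dy":0,"dz":0.02,"wx":0,"wy":0,"wz":0,"fingers":1},{"dx":0,"dy":0,"dz":0,"wx":0,"wy":0,"wz":0,"fingers":1}]}}

```text
time: 22.78
eef_pos: [544.5, -437.7, 136.6]
tcp_rot: [0.0, 0.167, 0.986, -0.0]
force: [-0.1, -0.3, 1.3]
opening: -0.1
grip_force: 1.4
```

Call:
{"method": "jog_arm", "body": {"commands": [{"dx":0,"dy":0,"dz":0.02,"wx":0,"wy":0,"wz":0,"fingers":1},{"dx":0,"dy":0,"dz":0.02,"wx":0,"wy":0,"wz":0,"fingers":1},{"dx":0,"dy":0,"dz":0,"wx":0,"wy":0,"wz":0,"fingers":1}]}}

```text
time: 23.03
eef_pos: [544.5, -437.6, 134.9]
tcp_rot: [0.0, 0.167, 0.986, -0.0]
force: [0.2, 0.0, 3.2]
opening: 0.4
grip_force: 1.4
```

Call:
{"method": "jog_arm", "body": {"commands": [{"dx":0,"dy":0,"dz":0.02,"wx":0,"wy":0,"wz":0,"fingers":1},{"dx":0,"dy":0,"dz":0.02,"wx":0,"wy":0,"wz":0,"fingers":1},{"dx":0,"dy":0,"dz":0,"wx":0,"wy":0,"wz":0,"fingers":1}]}}

```text
time: 23.28
eef_pos: [544.5, -437.7, 133.3]
tcp_rot: [0.0, 0.167, 0.986, -0.0]
force: [-0.2, -0.0, 3.3]
opening: 0.2
grip_force: 1.4
```

Call:
{"method": "jog_arm", "body": {"commands": [{"dx":0,"dy":0,"dz":0.02,"wx":0,"wy":0,"wz":0,"fingers":1},{"dx":0,"dy":0,"dz":0.02,"wx":0,"wy":0,"wz":0,"fingers":1},{"dx":0,"dy":0,"dz":0,"wx":0,"wy":0,"wz":0,"fingers":1}]}}

```text
time: 23.53
eef_pos: [544.5, -437.6, 131.7]
tcp_rot: [0.0, 0.167, 0.986, -0.0]
force: [0.1, -0.2, 2.4]
opening: 0.1
grip_force: 1.4
```

Call:
{"method": "jog_arm", "body": {"commands": [{"dx":0,"dy":0,"dz":0.02,"wx":0,"wy":0,"wz":0,"fingers":1},{"dx":0,"dy":0,"dz":0.02,"wx":0,"wy":0,"wz":0,"fingers":1},{"dx":0,"dy":0,"dz":0,"wx":0,"wy":0,"wz":0,"fingers":1}]}}

```text
time: 23.78
eef_pos: [544.5, -437.6, 130.1]
tcp_rot: [0.0, 0.167, 0.986, -0.0]
force: [1.1, 0.0, 2.1]
opening: -0.1
grip_force: 1.4
```

Call:
{"method": "jog_arm", "body": {"commands": [{"dx":0,"dy":0,"dz":0.02,"wx":0,"wy":0,"wz":0,"fingers":1},{"dx":0,"dy":0,"dz":0.02,"wx":0,"wy":0,"wz":0,"fingers":1},{"dx":0,"dy":0,"dz":0,"wx":0,"wy":0,"wz":0,"fingers":1}]}}

```text
time: 24.03
eef_pos: [544.5, -437.6, 128.5]
tcp_rot: [0.0, 0.167, 0.986, -0.0]
force: [0.9, -1.3, 2.4]
opening: -0.1
grip_force: 1.4
```

Call:
{"method": "jog_arm", "body": {"commands": [{"dx":0,"dy":0,"dz":0.02,"wx":0,"wy":0,"wz":0,"fingers":1},{"dx":0,"dy":0,"dz":0.02,"wx":0,"wy":0,"wz":0,"fingers":1},{"dx":0,"dy":0,"dz":0,"wx":0,"wy":0,"wz":0,"fingers":1}]}}

```text
time: 24.28
eef_pos: [544.6, -437.6, 126.9]
tcp_rot: [0.0, 0.167, 0.986, -0.0]
force: [0.1, -1.5, 3.6]
opening: 0.2
grip_force: 1.4
```

Call:
{"method": "jog_arm", "body": {"commands": [{"dx":0,"dy":0,"dz":0.02,"wx":0,"wy":0,"wz":0,"fingers":1},{"dx":0,"dy":0,"dz":0.02,"wx":0,"wy":0,"wz":0,"fingers":1},{"dx":0,"dy":0,"dz":0,"wx":0,"wy":0,"wz":0,"fingers":1}]}}

```text
time: 24.53
eef_pos: [544.5, -437.6, 125.3]
tcp_rot: [0.0, 0.167, 0.986, -0.0]
force: [0.9, -1.0, 2.2]
opening: -0.5
grip_force: 1.4
```

Call:
{"method": "jog_arm", "body": {"commands": [{"dx":0,"dy":0,"dz":0.02,"wx":0,"wy":0,"wz":0,"fingers":1},{"dx":0,"dy":0,"dz":0.02,"wx":0,"wy":0,"wz":0,"fingers":1},{"dx":0,"dy":0,"dz":0,"wx":0,"wy":0,"wz":0,"fingers":1}]}}

```text
time: 24.78
eef_pos: [544.5, -437.6, 123.7]
tcp_rot: [0.0, 0.167, 0.986, -0.0]
force: [0.7, -0.8, 2.5]
opening: 0.3
grip_force: 1.4
```

Call:
{"method": "jog_arm", "body": {"commands": [{"dx":0,"dy":0,"dz":0.02,"wx":0,"wy":0,"wz":0,"fingers":1},{"dx":0,"dy":0,"dz":0.02,"wx":0,"wy":0,"wz":0,"fingers":1},{"dx":0,"dy":0,"dz":0,"wx":0,"wy":0,"wz":0,"fingers":1}]}}

```text
time: 25.03
eef_pos: [544.6, -437.6, 122.9]
tcp_rot: [0.0, 0.167, 0.986, 0.0]
force: [-0.7, 0.5, 6.5]
opening: 0.3
grip_force: 2.9
```

Bottomed: z stopped short and the force jumped to 6.5 N. I average the force before adding the remainder.

```bash
cat > f.py <<'E'
from h import *
F=[]
for i in range(5):
    manip.capture('wrist'); s=manip.read_state(); F.append([*s['force'],s['eef_pos'][2],s['grip_force']])
print(s['time'],np.round(F,2).tolist(),np.mean(F,0).round(2))
E
python3 f.py
```

```text
25.2833 [[0.38, 0.62, 5.98, 122.93, 2.86], [-0.16, 0.49, 5.86, 122.92, 2.84], [-0.56, 0.22, 6.4, 122.9, 2.84], [0.11, 0.85, 6.29, 122.93, 2.84], [-0.36, 0.12, 5.73, 122.92, 2.84]] [-1.2000e-01  4.6000e-01  6.0500e+00  1.2292e+02  2.8400e+00]
```

Call:
{"method": "jog_arm", "body": {"commands": [{"dx":0,"dy":0,"dz":0.008,"wx":0,"wy":0,"wz":0,"fingers":1},{"dx":0,"dy":0,"dz":0.007,"wx":0,"wy":0,"wz":0,"fingers":1},{"dx":0,"dy":0,"dz":0,"wx":0,"wy":0,"wz":0,"fingers":1}]}}

```text
time: 25.53
eef_pos: [544.6, -437.7, 122.9]
tcp_rot: [0.0, 0.167, 0.986, 0.0]
force: [-0.8, 0.4, 7.7]
opening: -0.3
grip_force: 3.9
```

```bash
python3 f.py
```

```text
25.7833 [[-1.11, 0.05, 7.18, 122.89, 3.84], [-1.08, 1.89, 6.8, 122.89, 3.84], [-0.88, -0.76, 7.88, 122.89, 3.83], [-0.02, 0.65, 7.9, 122.88, 3.83], [-0.6, 1.29, 7.81, 122.88, 3.83]] [ -0.74   0.63   7.51 122.89   3.83]
```

Call:
{"method": "jog_arm", "body": {"commands": [{"dx":0,"dy":0,"dz":0.007,"wx":0,"wy":0,"wz":0,"fingers":1},{"dx":0,"dy":0,"dz":0.007,"wx":0,"wy":0,"wz":0,"fingers":1},{"dx":0,"dy":0,"dz":0,"wx":0,"wy":0,"wz":0,"fingers":1}]}}

```text
time: 26.03
eef_pos: [544.6, -437.7, 122.8]
tcp_rot: [0.0, 0.167, 0.986, 0.0]
force: [-0.9, 1.7, 9.5]
opening: -0.2
grip_force: 4.7
```

```bash
python3 f.py
```

```text
26.2833 [[-1.9, 1.61, 9.48, 122.83, 4.67], [-0.74, 1.45, 8.35, 122.85, 4.66], [-0.37, 0.91, 9.43, 122.83, 4.66], [0.05, 1.2, 9.39, 122.84, 4.66], [-0.3, 2.14, 10.39, 122.82, 4.66]] [ -0.65   1.46   9.41 122.83   4.66]
```

Steady at about 9.3 N. I hold it well over a second.

Call:
{"method": "jog_arm", "body": {"commands": [{"dx":0,"dy":0,"dz":0,"wx":0,"wy":0,"wz":0,"fingers":1},{"dx":0,"dy":0,"dz":0,"wx":0,"wy":0,"wz":0,"fingers":1},{"dx":0,"dy":0,"dz":0,"wx":0,"wy":0,"wz":0,"fingers":1},{"dx":0,"dy":0,"dz":0,"wx":0,"wy":0,"wz":0,"fingers":1},{"dx":0,"dy":0,"dz":0,"wx":0,"wy":0,"wz":0,"fingers":1},{"dx":0,"dy":0,"dz":0,"wx":0,"wy":0,"wz":0,"fingers":1},{"dx":0,"dy":0,"dz":0,"wx":0,"wy":0,"wz":0,"fingers":1},{"dx":0,"dy":0,"dz":0,"wx":0,"wy":0,"wz":0,"fingers":1},{"dx":0,"dy":0,"dz":0,"wx":0,"wy":0,"wz":0,"fingers":1},{"dx":0,"dy":0,"dz":0,"wx":0,"wy":0,"wz":0,"fingers":1}]}}

```text
time: 27.12
eef_pos: [544.6, -437.7, 122.8]
tcp_rot: [0.0, 0.167, 0.986, 0.0]
force: [-0.7, 2.0, 8.9]
opening: 0.1
grip_force: 4.7
```

Call:
{"method": "jog_arm", "body": {"commands": [{"dx":0,"dy":0,"dz":0,"wx":0,"wy":0,"wz":0,"fingers":1},{"dx":0,"dy":0,"dz":0,"wx":0,"wy":0,"wz":0,"fingers":1},{"dx":0,"dy":0,"dz":0,"wx":0,"wy":0,"wz":0,"fingers":1},{"dx":0,"dy":0,"dz":0,"wx":0,"wy":0,"wz":0,"fingers":1},{"dx":0,"dy":0,"dz":0,"wx":0,"wy":0,"wz":0,"fingers":1}]}}

```text
time: 27.53
eef_pos: [544.6, -437.7, 122.8]
tcp_rot: [0.0, 0.167, 0.986, 0.0]
force: [-1.8, 1.2, 10.2]
opening: 0.3
grip_force: 4.7
```

```bash
python3 f.py
```

```text
27.7833 [[-1.62, 1.2, 8.63, 122.82, 4.66], [-0.14, 1.32, 8.76, 122.84, 4.66], [-0.96, 0.99, 10.05, 122.83, 4.66], [-2.26, 0.84, 9.64, 122.84, 4.66], [-1.11, 1.09, 9.28, 122.85, 4.66]] [ -1.22   1.09   9.27 122.84   4.66]
```

Held at 9.3 N for more than 1.5 s. Now I lift off straight up with the fingers shut.

Call:
{"method": "jog_arm", "body": {"commands": [{"dx":0,"dy":0,"dz":-0.03,"wx":0,"wy":0,"wz":0,"fingers":1},{"dx":0,"dy":0,"dz":-0.05,"wx":0,"wy":0,"wz":0,"fingers":1},{"dx":0,"dy":0,"dz":-0.1,"wx":0,"wy":0,"wz":0,"fingers":1},{"dx":0,"dy":0,"dz":-0.4,"wx":0,"wy":0,"wz":0,"fingers":1},{"dx":0,"dy":0,"dz":-0.6,"wx":0,"wy":0,"wz":0,"fingers":1},{"dx":0,"dy":0,"dz":-0.6,"wx":0,"wy":0,"wz":0,"fingers":1},{"dx":0,"dy":0,"dz":-0.4,"wx":0,"wy":0,"wz":0,"fingers":1},{"dx":0,"dy":0,"dz":0,"wx":0,"wy":0,"wz":0,"fingers":1},{"dx":0,"dy":0,"dz":0,"wx":0,"wy":0,"wz":0,"fingers":1},{"dx":0,"dy":0,"dz":0,"wx":0,"wy":0,"wz":0,"fingers":1}]}}

```text
time: 28.62
eef_pos: [544.1, -436.8, 207.5]
tcp_rot: [-0.001, 0.167, 0.986, 0.001]
force: [0.4, 0.8, -0.5]
opening: 0.1
grip_force: 0.0
```

```bash
python3 - <<'E'
from h import *
s=manip.read_state(); print(s['time'],s['eef_pos'],s['force'])
np.set_printoptions(linewidth=250)
b=cap('side','s14.png'); g=cv2.cvtColor(b['color'],cv2.COLOR_RGB2GRAY)
for v in range(204,250,2): print(v,g[v,323:361:2])
# anything moved besides gauge? compare with the first pictures
for n in ('scene','side'):
    c=cap(n,n+'14.png')['color'].astype(int); o=cv2.imread('pics/%s0.png'%n)[:,:,::-1].astype(int)
    m=(np.abs(c-o).max(2)>45).astype(np.uint8); m=cv2.morphologyEx(m,cv2.MORPH_OPEN,np.ones((2,2),np.uint8))
    k,l,st,ct=cv2.connectedComponentsWithStats(cv2.dilate(m,np.ones((3,3),np.uint8))); print(n,[tuple(x[:5]) for x in st[1:].tolist() if x[4]>25])
E
```

```text
28.6167 [ 544.08342982 -436.80216193  207.50746913] [ 0.37759496  0.7916524  -0.51680807]
204 [ 58  58  57  56  58  59  61  62  62  63  66  69  70  72 115 130 178 179 179]
206 [ 59  60  57  57  57  56  56  58  57 176 172  72  71  72 100 138 179 178 180]
208 [ 58  58  58  58  58  57  59  58  56 209 198  70  68  71 191 201 189 178 181]
210 [ 62  61  59  58  58  59  58  68  80 151 143  65  66  67 152 189 129  69  69]
212 [ 66  64  64  63  64  62  67 102 102 102 103 100  73  66 121 140  93  65  67]
214 [ 65  65  67  68  71  70  69 100 103 102 105  99  70  72 121 129  95  68  66]
216 [ 67  65  66  64  64  69  64  74  80  81  78  69  65  73 120 127  95  70  69]
218 [ 62  63  64  65  68  75 120 182  90  96  84 147  72  72 120 126  84  68  68]
220 [ 65  66  66  67  70  71 223 225 132 138 127 184 201  72 100 114  77  70  68]
222 [ 65  65  67  69  72  69 211 142 140 143 138 139 185  70  62  53  63  72  70]
224 [ 69  65  66  67  69  70 139 155 156 153 151 146 123  70  66  52  51  63  63]
226 [ 68  67  68  66 137 197 141 153 160 161 157 140 119  66  62  50  50  53  59]
228 [ 69  70  71  68 211 2
[... 772 characters left out ...]
 113  57  57  57  57]
248 [ 56  59  64  78  95 123 142 153 148 142 138 145 136 118  82  63  59  57  55]
scene [(0, 0, 19, 48, 545), (71, 0, 18, 22, 258), (89, 0, 13, 15, 159), (374, 0, 75, 188, 9399), (0, 72, 19, 66, 600), (272, 205, 12, 8, 80), (85, 208, 26, 70, 926), (267, 215, 76, 45, 1805), (378, 233, 32, 40, 814)]
side [(26, 0, 52, 80, 1181), (94, 0, 40, 121, 1984), (185, 0, 29, 72, 1567), (320, 0, 58, 164, 5557), (76, 66, 16, 55, 367), (43, 100, 7, 6, 36), (35, 104, 7, 12, 52), (261, 188, 12, 9, 92), (129, 194, 34, 35, 416), (258, 203, 21, 21, 257), (307, 207, 11, 8, 76), (329, 216, 26, 30, 499), (280, 218, 43, 28, 706), (250, 313, 7, 6, 40), (244, 335, 5, 6, 27), (263, 335, 5, 6, 28)]
```

The side view shows the gauge upright and flush with the rod down and the gripper 60 mm clear. Apart from the arm, only the gauge and the purple decoy differ from the first pictures. I hand in.

```bash
python3 -c "
from cell import manip
print(manip.job_done())"
```

```text
the job is handed in; nothing more can be done
None
```

The gauge is standing flush in the open column with its rod on the bed (roughly 35 mm below the rim by arm travel), pressed at about 9.3 N for over 1.5 s and released; the purple look-alike gauge had tipped over by 2.6 s, as the gripper passed about 170 mm above it, cause unknown, and I left it lying.

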